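Set, lock and open the test-bench air regulator

TASK

Turn the black regulator knob clockwise until its white pointer lies on the green mark of the dial and let go, then slide the clear lock hood by its red tab fully over the knob. With the setting locked, swing the yellow valve handle fully open, and leave the other things on the bench alone.

Things in the scene. Friction and masses are not known exactly. Their poses are not given: they have to be found in the camera images.
- unit: Fixed aluminium manifold block, 120 x 270 x 30 mm (x, y, z), origin at the centre of its underside. It carries the dial and knob (axis at x 0, y +60 mm) and the lock hood, which slides along its y axis. It turns up to 0.35 rad in yaw.
- knob: Black regulator knob: disc of 56 mm diameter, its top 44 mm above the bench, carrying a grip bar 52 mm long (along the knob's x), 15 mm thick (y), up to 78 mm above the bench. Origin on its vertical axis 34 mm above the bench. The white pointer points along the knob's -x. It turns stiffly and stays where it is left.
- knob_grip (a point): On the knob's axis, 68 mm above the bench: where to put the TCP to pinch the grip bar from above.
- pointer (a point): Near the tip of the white pointer, 36 mm from the knob axis, 38 mm above the bench; it turns with the knob. At the knob's anticlockwise stop it points along the unit's -x, from where it can turn 5.0 rad clockwise (seen from above). It starts 0.2 to 0.8 rad clockwise from that stop.
- mark (a point): The green stripe on the grey dial (94 mm diameter, top 34 mm above the bench), 7 mm wide, 36 mm from the knob axis; fixed during an episode, 2.0 to 3.5 rad clockwise from the knob's anticlockwise stop.
- lock (a joint): Travel of the lock hood in m along the unit's +y: it starts parked between 0 and 0.012, and 0.140 is its end stop, fully home over the knob. Moves with about 3 N and stays where it is left.
- lock_tab (a point): Middle of the red tab on the roof of the hood, 113 mm above the bench. The tab is 60 mm along the unit's x, 16 mm thick along the unit's y, from 89 to 131 mm above the bench. The clear hood with red edges is a tunnel, open at both y ends: 106 mm in x, 90 mm in y, roof at 90 mm above the bench.
- valve (a joint): Angle of the yellow valve handle in rad, anticlockwise from above: 0 closed (handle across the steel pipe), 1.57 open (along the pipe). Starts between 0 and 0.2; stays where it is left.
- valve_hinge (a point): On the vertical axis of the valve handle, at mid-height of the handle, 70 mm above the bench.
- valve_tip (a point): Outer end of the valve handle, 85 mm from its axis, 70 mm above the bench. The handle is a bar 18 mm wide and 16 mm high (62 to 78 mm above the bench), free underneath except within 40 mm of its axis, where block and steel pipe stand.
- bin: Blue open bin, 160 x 110 x 60 mm, with black parts; loose bystander; origin at the centre of its underside.
- bezel_part: Black moulded frame, 90 x 140 x 30 mm; loose bystander; origin at the centre of its underside.
- spray: Can, 52 mm diameter, 140 mm tall; loose bystander; origin at the centre of its underside.

How it is judged (in metres and radians):
On the way, in this order (a step that is already met when the one before it is completed fails the run):
1. Hood still parked (under 50 mm) and valve closed (under 0.5 rad): pointer on the green mark (within 3.5 mm at 36 mm radius, about 5.5 degrees) and knob let go, for 0.3 s (horizontal distance between pointer and mark below 0.0035 m and contact force between the fingers and knob below 0.1 N and value of joint lock below 0.05 m and value of joint valve below 0.5 rad), for 0.3 s.
2. Pointer still on the mark and valve still closed (under 0.5 rad): lock hood fully home over the knob (within 3 mm of its end stop), for 0.2 s (horizontal distance between pointer and mark below 0.0035 m and value of joint lock above 0.137 m and value of joint valve below 0.5 rad), for 0.2 s.
3. The valve handle is swung fully open (at least 1.42 rad of 1.57) (value of joint valve above 1.42 rad), for 0.2 s.
At the end, for the whole second after the job is handed in: The pointer is on the green mark (within 3.5 mm at 36 mm radius), the lock hood is within 3 mm of its end stop over the knob, and the valve handle stands at least 1.42 rad open (horizontal distance between pointer and mark below 0.0035 m and value of joint lock above 0.137 m and value of joint valve above 1.42 rad); the robot touches nothing.
It fails at once if The blue bin is moved by more than 20 mm (distance of bin from where it was at the start of the episode above 0.02 m).
It fails at once if The black frame is moved by more than 20 mm (distance of bezel_part from where it was at the start of the episode above 0.02 m).
It fails at once if The can is moved by more than 20 mm (distance of spray from where it was at the start of the episode above 0.02 m).
It also fails if it takes over 72 s, if anything falls off the work surface, if the arm or the gripper's body presses on something with over 40 N, if the wrist force passes 120 N, or if a joint passes its speed limit or range.

ROBOT

A 7-joint arm with a two-finger parallel gripper is mounted at the origin on the work surface. World frame = base frame: x ahead of the robot, y to its left, z up, the work surface at z = 0. Lengths are in m, angles in degrees, forces in N, time in s.
With the tool pointing down it reaches from about 0.425 to 0.875 m from the base axis. Payload 4.7 kg.
Tool frame: the origin (TCP) lies between the finger pads, 19 mm behind the fingertips; this is the grasp point; x points along the fingers, y is the direction in which the jaws open and shut, and the axes are right-handed (so a half turn about x gives the same grasp; the last joint's range is limited). The gripper opens to 87 mm and grips with 3 to 60 N. Pads are 19 mm wide; open, the fingers measure 117 mm over their backs; the gripper's body (75 mm by 190 mm) begins 51 mm behind the grasp point.
Start: joints at [66.583, 18.392, -4.016, 83.108, 1.295, 78.541, -3.26], TCP at [0.267, -0.593, 0.241] pointing down, gripper open.
Joint ranges: [-163.93, 163.93], [-17.29, 119.83], [-79.2, 71.16], [3.27, 140.29], [-89.18, 269.18], [5.43, 117.66], [-154.24, 154.24]. Speed limits (degrees/s): [147.25, 147.25, 180, 180, 180, 180, 180].

INTERFACE

Orientations are given as [roll, pitch, yaw] about the fixed x, y, z axes, in that order (R = Rz(yaw) Ry(pitch) Rx(roll)).
In Python, from cell import robot, imaging gives the robot as it stands.
- The arm moves only by the tool send_rows, never from a script. Its argument "targets" is a list of rows, each an object of numbers: "rx", "ry", "rz": the turn, a rotation vector about the tool's x, y, z in units of 10 degrees (1.0 is 10 degrees); "tx", "ty", "tz": the shift along the tool's x, y, z in units of 50 mm (1.0 is 50 mm); "jaw": the opening, from 0 (shut) to 1 (fully open). In form: [{"rx": .., "ry": .., "rz": .., "tx": .., "ty": .., "tz": .., "jaw": ..}, ...]. A call has 1 to 8 rows; each row shifts and turns the pose as measured when the row begins, along the tool's axes as they then stand; what a row does not reach is not made up. A row lasts 1/8 s, in which the tool goes at most 62.5 mm and 10.7 degrees, less where a joint would pass 70% of its speed; a pose out of reach is approached as far as the arm can. A call is refused whole if a number of a shift passes 1 or a number of a turn 1, either way. A call with a gripper value outside its range is refused whole. The fingers move at their own pace and stop on an object; the grip force is fixed at half the most. Time passes only in rows, so rows that do not move let the fingers close. It gives the time, the measured TCP pose, the force and the opening at its end, in the units of the state.
- robot.get_state(): the state, without advancing time (a new reading comes with each control period).
- imaging.snapshot(name): name is "scene" or "top" or "wrist"; returns a dict with "image" (384x512x3 uint8, blue, green, red), "intrinsics" (3x3 intrinsics, pixels), "R" (3x3) and "t" (3): a world point X has camera coordinates R X + t. Camera axes: x right, y down, z forward; pixel columns grow to the right and rows downward; lengths in m; the calibration is good to about 2 mm. A picture is of the moment at which its call begins. There is no depth.
- robot.hand_in(): hands the job in, once; it reports no verdict.
The state is a dict: "clock": time; "q": joint angles; "dq": joint speeds; "tau": joint torques, N m; "tool_pos": TCP position; "tool_rot": TCP orientation; "contact_force": force on the tool from outside, world axes, zero at the start; "moment": the same for the moment, N m; "finger_gap": finger opening in m.
Only numpy, scipy, OpenCV 4.12 (cv2) and the standard library are available. Lean on these libraries where they do the work, as an engineer would, in place of code of your own. Each camera call takes 0.05 s, during which the arm holds its last target.

## Working session

There is one attempt and no reset: what is moved stays moved. The work goes in short steps, Python scripts to look and compute and a tool call to move; the robot and the scene stay as the last step left them, time stands still between calls to the robot, and variables do not carry over. Pictures are saved under pics/ and viewed, and the job is handed in when it is done.

Besides the shell and the picture viewer there is one more tool, called after "Request:" as name([rows], argument=value, ...), one row to a line, values as JSON. send_rows: Moves the arm, as the interface text tells. Its arguments: {"type":"object","properties":{"targets":{"type":"array"}},"required":["targets"]}

```bash
ls; mkdir -p pics; python3 - <<'E'
from cell import robot, imaging
import cv2
s=robot.get_state(); print(s)
for n in ["scene","top","wrist"]:
    d=imaging.snapshot(n); cv2.imwrite(f"pics/{n}0.png",d["image"]); print(n,d["intrinsics"].tolist(),d["R"].tolist(),d["t"].tolist())
E
```

```text
pics
{'clock': 0.0, 'q': array([66.58323048, 18.43884721, -4.01241684, 83.17603869,  1.29723138,
       78.53803674, -3.2594253 ]), 'dq': array([ 0.04945302, -0.00877371, -0.01314562,  0.0613288 ,  0.06484969,
        0.00808822,  0.12300598]), 'tau': array([ 4.92234194e-04, -4.91289997e+01, -4.03542425e-01, -3.12525916e+01,
       -6.38807681e-02,  4.39524197e-02,  1.84379073e-04]), 'tool_pos': array([ 0.26640871, -0.59233804,  0.24015349]), 'tool_rot': array([-85.30430824,  89.89206633, 118.92030058]), 'contact_force': array([-0.23984354,  0.64375165,  0.20014895]), 'moment': array([-0.04088436,  0.0265614 ,  0.02747615]), 'finger_gap': 0.08739054964614609}
scene [[422.8446768047949, 0.0, 259.3099866473508], [0.0, 422.8446768047949, 197.27650718154752], [0.0, 0.0, 1.0]] [[0.5111550510983308, 0.85916094064716, -0.02372744830255374], [0.5251688679171149, -0.33406301508449826, -0.7826873974476083], [-0.6803809035439771, 0.3876136994727376, -0.6219625761038516]] [-0.3531234245640638, -0.23477328367401046, 1.4761267409971037]
top [[370.28067502196484, 0.0, 254.86725976199693], [0.0, 370.28067502196484, 190.31045070578844], [0.0, 0.0, 1.0]] [[0.010425794271070791, -0.9998756245014125, -0.011833779689011455], [-0.9851038606563025, -0.008238910234564748, -0.17176292987194608], [0.17164406932331094, 0.013448267028042596, -0.985067235055596]] [0.05263418688950642, 0.6225106133071725, 1.1098385344150787]
wrist [[312.3682897899626, 0.0, 259.6376562498396], [0.0, 312.3682897899626, 192.83646929971982], [0.0, 0.0, 1.0]] [[0.41007082021072416, -0.9120531111959913, -0.0010221396282464477], [-0.8834157999872132, -0.3974732482170924, 0.24817643176721835], [-0.22675635987698137, -0.10086693863436792, -0.9687143097662357]] [-0.6505666353198085, -0.030347602350912033, 0.3896173793414591]
```

View pics/top0.png

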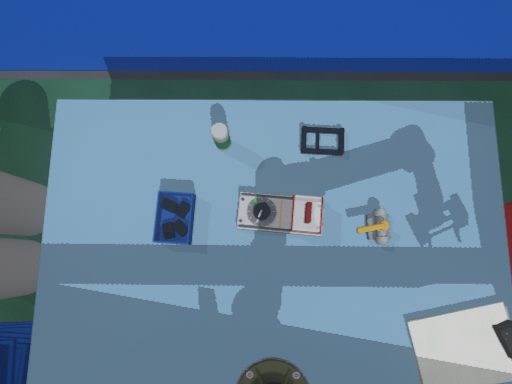

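View pics/scene0.png

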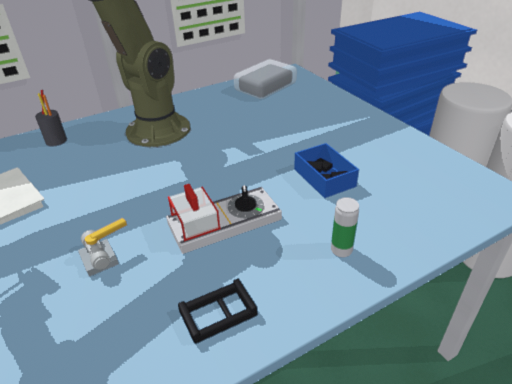

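```bash
cat > h.py <<'E'
import numpy as np, cv2
from cell import robot, imaging
from scipy.spatial.transform import Rotation as Ro
def snap(n,save=None):
    d=imaging.snapshot(n); 
    if save: cv2.imwrite(f"pics/{save}.png",d["image"])
    return d
def ray(d,u,v,z):
    K,R,t=map(np.array,(d["intrinsics"],d["R"],d["t"]))
    c=-R.T@t; r=R.T@np.linalg.inv(K)@np.array([u,v,1.]); return c+r*(z-c[2])/r[2]
def proj(d,X):
    K,R,t=map(np.array,(d["intrinsics"],d["R"],d["t"])); p=K@(R@np.array(X)+t); return p[:2]/p[2]
def crop(d,u0,v0,u1,v1,f,save):
    cv2.imwrite(f"pics/{save}.png",cv2.resize(d["image"][v0:v1,u0:u1],None,fx=f,fy=f,interpolation=cv2.INTER_CUBIC))
def pose():
    s=robot.get_state(); R=Ro.from_euler('xyz',s["tool_rot"],degrees=True).as_matrix(); return s["tool_pos"],R,s
E
python3 - <<'E'
from h import *
d=snap("top"); crop(d,225,170,405,260,4,"top1")
print(ray(d,262,211,.044),ray(d,308,212,.131),ray(d,386,225,.078),ray(d,360,230,.078))
p,R,s=pose(); print(p,R)
w=snap("wrist"); C=-w["R"].T@w["t"]; print("cam in tool",R.T@(C-p), R.T@w["R"].T)
E
```

```text
[0.55800325 0.03553739 0.044     ] [ 0.54608045 -0.09723432  0.131     ] [ 0.51494211 -0.33848394  0.078     ] [ 0.49915425 -0.25974895  0.078     ]
[ 0.26654695 -0.59250291  0.24058339] [[-5.43744165e-04  4.10341618e-01 -9.11931720e-01]
 [ 1.02065812e-03 -9.11931152e-01 -4.10341971e-01]
 [-9.99999331e-01 -1.15389157e-03  7.70387382e-05]]
cam in tool [-0.14403095  0.001194   -0.06715278] [[-6.91412022e-04 -2.48083101e-01  9.68738508e-01]
 [ 9.99999716e-01 -4.62946023e-04  5.95168599e-04]
 [ 3.00822368e-04  9.68738644e-01  2.48083351e-01]]
```

View pics/top1.png

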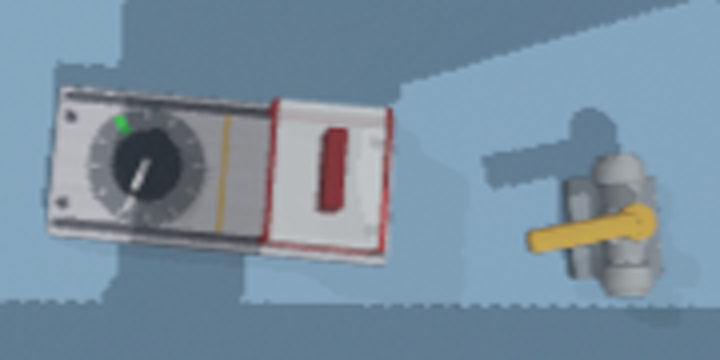

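View pics/wrist0.png

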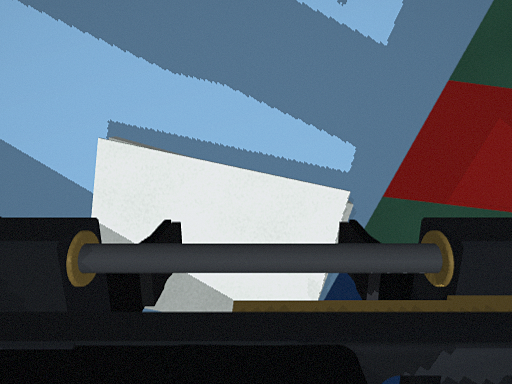

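```bash
cat >> h.py <<'E'
def plan(target,zang,n,jaw,zang0=None):
    """rows to target pos, tool down with tool z at world angle zang deg, in n rows"""
    p,R,s=pose(); a=np.deg2rad(zang)
    z=np.array([np.cos(a),np.sin(a),0]); x=np.array([0,0,-1.]); y=np.cross(z,x); Rt=np.stack([x,y,z],1)
    rv=Ro.from_matrix(R.T@Rt).as_rotvec()
    print("rot deg",np.rad2deg(rv).round(1),"dist",(np.array(target)-p).round(4))
    R0=R
    for i in range(n):
        dp=(np.array(target)-p)/n; t=R0.T@dp/0.05
        print("{"+", ".join(f'"{k}":{v:.2f}' for k,v in zip(("rx","ry","rz","tx","ty","tz"),list(np.rad2deg(rv)/10/n)+list(t)))+f', "jaw":{jaw}'+"},")
        R0=R0@Ro.from_rotvec(rv/n).as_matrix()
def st():
    p,R,s=pose(); print("t",round(s["clock"],2),"p",p.round(4),"zang",np.rad2deg(np.arctan2(R[1,2],R[0,2])).round(2),"q",s["q"].round(1),"F",s["contact_force"].round(1),"gap",round(s["finger_gap"],4))
E
python3 -c "
from h import *
plan([.62,0,.24],-27,15,1)"
```

```text
rot deg [-1.288e+02 -1.000e-01  0.000e+00] dist [ 0.3534  0.5926 -0.0007]
{"rx":-0.86, "ry":-0.00, "rz":0.00, "tx":0.00, "ty":-0.53, "tz":-0.75, "jaw":1},
{"rx":-0.86, "ry":-0.00, "rz":0.00, "tx":0.00, "ty":-0.41, "tz":-0.82, "jaw":1},
{"rx":-0.86, "ry":-0.00, "rz":0.00, "tx":0.00, "ty":-0.28, "tz":-0.88, "jaw":1},
{"rx":-0.86, "ry":-0.00, "rz":0.00, "tx":0.00, "ty":-0.15, "tz":-0.91, "jaw":1},
{"rx":-0.86, "ry":-0.00, "rz":0.00, "tx":0.00, "ty":-0.01, "tz":-0.92, "jaw":1},
{"rx":-0.86, "ry":-0.00, "rz":0.00, "tx":0.00, "ty":0.13, "tz":-0.91, "jaw":1},
{"rx":-0.86, "ry":-0.00, "rz":0.00, "tx":0.00, "ty":0.26, "tz":-0.88, "jaw":1},
{"rx":-0.86, "ry":-0.00, "rz":0.00, "tx":0.00, "ty":0.39, "tz":-0.83, "jaw":1},
{"rx":-0.86, "ry":-0.00, "rz":0.00, "tx":0.00, "ty":0.51, "tz":-0.77, "jaw":1},
{"rx":-0.86, "ry":-0.00, "rz":0.00, "tx":0.00, "ty":0.62, "tz":-0.68, "jaw":1},
{"rx":-0.86, "ry":-0.00, "rz":0.00, "tx":0.00, "ty":0.71, "tz":-0.58, "jaw":1},
{"rx":-0.86, "ry":-0.00, "rz":0.00, "tx":0.00, "ty":0.79, "tz":-0.47, "jaw":1},
{"rx":-0.86, "ry":-0.00, "rz":0.00, "tx":0.00, "ty":0.85, "tz":-0.34, "jaw":1},
{"rx":-0.86, "ry":-0.00, "rz":0.00, "tx":0.00, "ty":0.90, "tz":-0.21, "jaw":1},
{"rx":-0.86, "ry":-0.00, "rz":0.00, "tx":0.00, "ty":0.92, "tz":-0.08, "jaw":1},
```

Request:
send_rows([
  {"rx": -0.86,"ry": 0,"rz": 0,"tx": 0,"ty": -0.53,"tz": -0.75,"jaw": 1},
  {"rx": -0.86,"ry": 0,"rz": 0,"tx": 0,"ty": -0.41,"tz": -0.82,"jaw": 1},
  {"rx": -0.86,"ry": 0,"rz": 0,"tx": 0,"ty": -0.28,"tz": -0.88,"jaw": 1},
  {"rx": -0.86,"ry": 0,"rz": 0,"tx": 0,"ty": -0.15,"tz": -0.9,"jaw": 1},
  {"rx": -0.86,"ry": 0,"rz": 0,"tx": 0,"ty": 0,"tz": -0.9,"jaw": 1},
  {"rx": -0.86,"ry": 0,"rz": 0,"tx": 0,"ty": 0.13,"tz": -0.9,"jaw": 1},
  {"rx": -0.86,"ry": 0,"rz": 0,"tx": 0,"ty": 0.26,"tz": -0.88,"jaw": 1},
  {"rx": -0.86,"ry": 0,"rz": 0,"tx": 0,"ty": 0.39,"tz": -0.83,"jaw": 1},
])

```text
clock: 1.25
tool_pos: [0.4513, -0.27, 0.2392]
tool_rot: [-65.2, 89.9, -150.5]
contact_force: [0.8, -1.1, -0.3]
finger_gap: 0.0873
```

```bash
python3 -c "
from h import *
st();plan([.62,0,.24],-27,8,1)"
```

```text
t 1.25 p [ 0.4513 -0.27    0.2392] zang -85.25 q [ 50.9   4.6 -24.1 100.1   2.   75.8  31.1] F [ 0.8 -1.1 -0.3] gap 0.0873
rot deg [-58.3  -0.    0.1] dist [0.1687 0.27   0.0008]
{"rx":-0.73, "ry":-0.00, "rz":0.00, "tx":-0.00, "ty":0.48, "tz":-0.64, "jaw":1},
{"rx":-0.73, "ry":-0.00, "rz":0.00, "tx":-0.00, "ty":0.55, "tz":-0.57, "jaw":1},
{"rx":-0.73, "ry":-0.00, "rz":0.00, "tx":-0.00, "ty":0.62, "tz":-0.50, "jaw":1},
{"rx":-0.73, "ry":-0.00, "rz":0.00, "tx":-0.00, "ty":0.68, "tz":-0.41, "jaw":1},
{"rx":-0.73, "ry":-0.00, "rz":0.00, "tx":-0.00, "ty":0.73, "tz":-0.33, "jaw":1},
{"rx":-0.73, "ry":-0.00, "rz":0.00, "tx":-0.00, "ty":0.76, "tz":-0.23, "jaw":1},
{"rx":-0.73, "ry":-0.00, "rz":0.00, "tx":-0.00, "ty":0.79, "tz":-0.13, "jaw":1},
{"rx":-0.73, "ry":-0.00, "rz":0.00, "tx":-0.00, "ty":0.80, "tz":-0.03, "jaw":1},
```

Request:
send_rows([
  {"rx": -0.75,"ry": 0,"rz": 0,"tx": 0,"ty": 0.48,"tz": -0.64,"jaw": 1},
  {"rx": -0.75,"ry": 0,"rz": 0,"tx": 0,"ty": 0.55,"tz": -0.57,"jaw": 1},
  {"rx": -0.75,"ry": 0,"rz": 0,"tx": 0,"ty": 0.62,"tz": -0.5,"jaw": 1},
  {"rx": -0.75,"ry": 0,"rz": 0,"tx": 0,"ty": 0.68,"tz": -0.41,"jaw": 1},
  {"rx": -0.75,"ry": 0,"rz": 0,"tx": 0,"ty": 0.73,"tz": -0.33,"jaw": 1},
  {"rx": -0.75,"ry": 0,"rz": 0,"tx": 0,"ty": 0.76,"tz": -0.23,"jaw": 1},
  {"rx": -0.75,"ry": 0,"rz": 0,"tx": 0,"ty": 0.79,"tz": -0.13,"jaw": 1},
  {"rx": -0.6,"ry": 0,"rz": 0,"tx": 0,"ty": 0.8,"tz": 0,"jaw": 1},
])

```text
clock: 2.25
tool_pos: [0.618, 0.0137, 0.239]
tool_rot: [-66.8, 89.8, -91.6]
contact_force: [0.3, -1.1, -0.2]
finger_gap: 0.087
```

```bash
python3 -c "
from h import *
st();d=snap('wrist','w1')
print(proj(d,[.558,.0355,.044]))"
```

```text
t 2.25 p [0.618  0.0137 0.239 ] zang -24.78 q [ 29.1  19.  -41.1  87.   12.8  78.8  52.2] F [ 0.3 -1.1 -0.2] gap 0.087
[256.29402737 115.59056211]
```

View pics/w1.png

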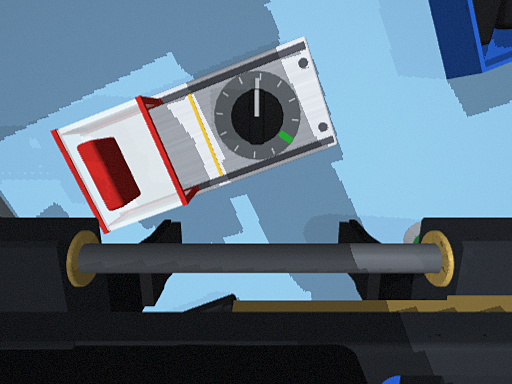

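```bash
cat >> h.py <<'E'
def dial(d,kc=None):
    im=d["image"].astype(int); b,g,r=im[...,0],im[...,1],im[...,2]
    G=((g-r>50)&(g-b>30)); G[215:]=0
    n,l,s_,c=cv2.connectedComponentsWithStats(G.astype(np.uint8)); k=1+np.argmax(s_[1:,4]); m=c[k]; print("green px",m,s_[k,4])
    return ray(d,m[0],m[1],.034)
E
python3 - <<'E'
from h import *
d=snap("wrist"); im=d["image"]; crop(d,180,30,360,200,4,"w1c")
m=dial(d); print("mark",m)
g=cv2.cvtColor(im,cv2.COLOR_BGR2HSV)
V=im.max(2); 
# black disc
B=(V<45).astype(np.uint8); B[215:]=0
n,l,s,c=cv2.connectedComponentsWithStats(B)
for k in range(1,n):
    if s[k,4]>150: print("black",c[k],s[k])
E
```

```text
green px [278.16504854 138.24271845] 103
mark [0.59175758 0.05494351 0.034     ]
black [487.69506463  18.47943596] [ 464    0   48   50 1702]
black [249.66291585 118.64726027] [ 224   90   52   56 2044]
```

View pics/w1c.png

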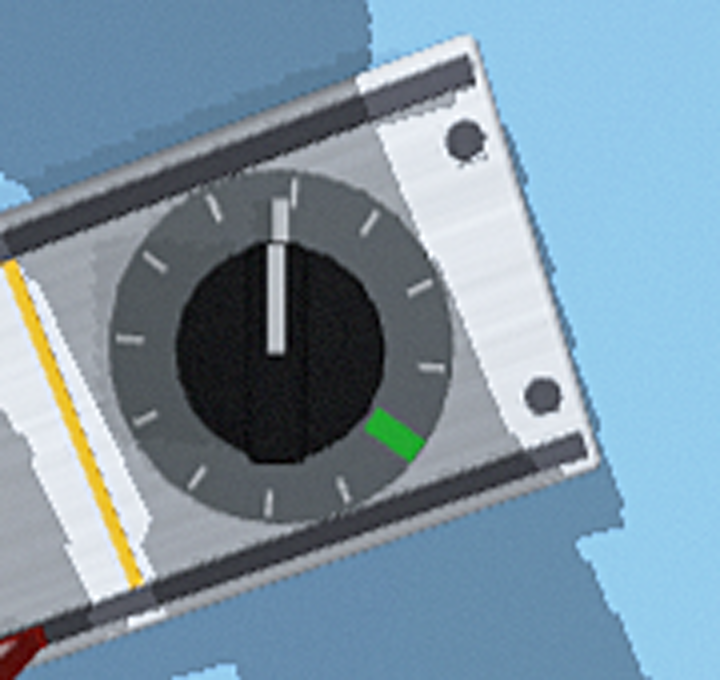

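```bash
cat >> h.py <<'E'
def px(u,v,u0,v0,f=4): return (u+.5)/f-.5+u0,(v+.5)/f-.5+v0
def ang(a,c): return np.rad2deg(np.arctan2(a[1]-c[1],a[0]-c[0]))
E
python3 - <<'E'
from h import *
d=snap("wrist")
P=[(109,345),(453,345),(280,170),(275,523),(165,230),(395,230),(160,470)]
W=np.array([ray(d,*px(u,v,180,30),.034) for u,v in P])
A=np.c_[2*W[:,:2],np.ones(len(W))]; x=np.linalg.lstsq(A,(W[:,:2]**2).sum(1),rcond=None)[0]
c=x[:2]; print("c",c,"r",np.sqrt(x[2]+c@c), np.hypot(*(W[:,:2]-c).T).round(4))
pt=ray(d,*px(280.5,218,180,30),.038); mk=dial(d)
print("pointer",pt,ang(pt,c),np.hypot(*(pt[:2]-c))); print("mark",mk,ang(mk,c),np.hypot(*(mk[:2]-c)))
# unit edge direction: rail
a=ray(d,*px(5,245,180,30),.03);b=ray(d,*px(470,70,180,30),.03); print("unit y ang",ang(b,a))
a=ray(d,*px(60,633,180,30),.03);b=ray(d,*px(585,445,180,30),.03); print("unit y ang",ang(b,a))
st()
E
```

```text
c [0.5583131  0.03349934] r 0.045943772271734164 [0.0467 0.0467 0.0474 0.0457 0.0446 0.0445 0.0458]
green px [280.26213592 138.54368932] 103
pointer [0.52641404 0.04826908 0.038     ] 155.15516824122838 0.0351524555839398
mark [0.5916444  0.05494179 0.034     ] 32.75369184625028 0.03963273823577003
unit y ang 84.83509936133481
unit y ang 85.36782093959498
t 2.4 p [0.6176 0.0159 0.2387] zang -24.72 q [ 29.   19.1 -41.2  87.   12.7  78.7  52.1] F [ 0.3 -0.7  0.3] gap 0.0868
```

```bash
python3 - <<'E'
from h import *
st(); d=snap("wrist"); st(); im=d["image"]
import pickle; pickle.dump(d,open("d.pkl","wb")); crop(d,180,30,360,200,4,"w2c"); dial(d)
E
```

```text
t 2.4 p [0.6176 0.0159 0.2387] zang -24.72 q [ 29.   19.1 -41.2  87.   12.7  78.7  52.1] F [ 0.3 -0.7  0.3] gap 0.0868
t 2.45 p [0.6173 0.0135 0.2386] zang -24.91 q [ 29.1  19.  -41.1  87.1  12.8  78.8  52.1] F [-0.4 -0.7 -0.2] gap 0.087
green px [283.5        137.86538462] 104
```

View pics/w2c.png

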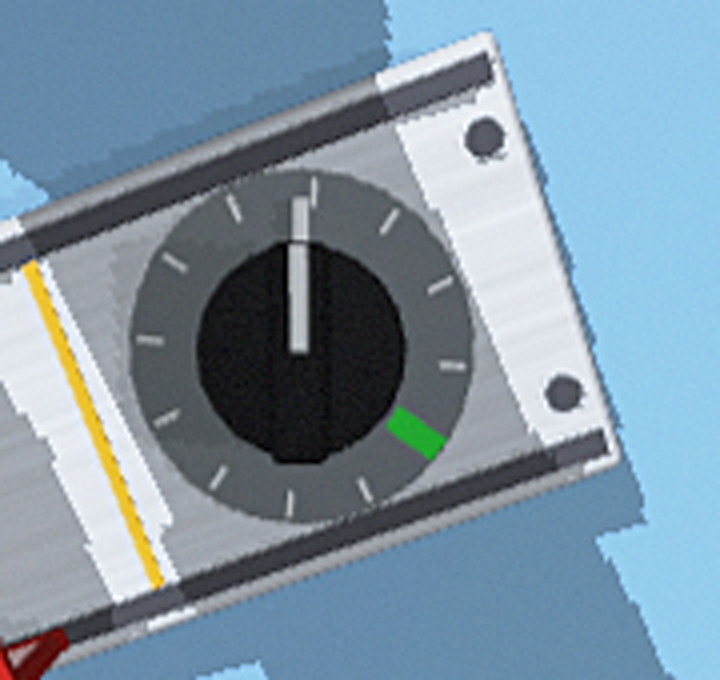

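```bash
python3 - <<'E'
from h import *
import pickle; d=pickle.load(open("d.pkl","rb"))
P=[(130,345),(474,345),(302,170),(302,523)]
W=np.array([ray(d,*px(u,v,180,30),.034) for u,v in P])
A=np.c_[2*W[:,:2],np.ones(len(W))]; x=np.linalg.lstsq(A,(W[:,:2]**2).sum(1),rcond=None)[0]
c=x[:2]; print("c",c,"r",np.sqrt(x[2]+c@c), np.hypot(*(W[:,:2]-c).T).round(4))
pt=ray(d,*px(300.5,218,180,30),.038); 
ti=ray(d,*px(299.5,245,180,30),.078); tj=ray(d,*px(299,350,180,30),.078); print("bar dir",ang(ti,tj), tj)
mk=dial(d)
print("pointer",pt,ang(pt,c),np.hypot(*(pt[:2]-c))); print("mark",mk,ang(mk,c),np.hypot(*(mk[:2]-c)))
st(); plan([c[0],c[1],.2],-24.5,4,1)
E
```

```text
c [0.55911395 0.03573009] r 0.046593194843988 [0.0467 0.0467 0.0465 0.0465]
bar dir 154.73706278526822 [0.55799965 0.0362572  0.078     ]
green px [283.5        137.86538462] 104
pointer [0.52791511 0.04989002 0.038     ] 155.58856576649936 0.03426179611699189
mark [0.59176445 0.05505362 0.034     ] 30.618291380753444 0.03794014043588066
t 2.45 p [0.6173 0.0135 0.2386] zang -24.91 q [ 29.1  19.  -41.1  87.1  12.8  78.8  52.1] F [-0.4 -0.7 -0.2] gap 0.087
rot deg [-0.4  0.   0.2] dist [-0.0582  0.0222 -0.0386]
{"rx":-0.01, "ry":0.00, "rz":0.00, "tx":0.19, "ty":-0.02, "tz":-0.31, "jaw":1},
{"rx":-0.01, "ry":0.00, "rz":0.00, "tx":0.19, "ty":-0.02, "tz":-0.31, "jaw":1},
{"rx":-0.01, "ry":0.00, "rz":0.00, "tx":0.19, "ty":-0.02, "tz":-0.31, "jaw":1},
{"rx":-0.01, "ry":0.00, "rz":0.00, "tx":0.19, "ty":-0.02, "tz":-0.31, "jaw":1},
```

Request:
send_rows([
  {"tx": 0.2,"ty": 0,"tz": -0.4,"jaw": 1},
  {"tx": 0.2,"ty": 0,"tz": -0.4,"jaw": 1},
  {"tx": 0.3,"ty": -0.02,"tz": -0.4,"jaw": 1},
  {"tx": 0.3,"ty": 0,"tz": 0,"jaw": 1},
  {"tx": 0.3,"jaw": 1},
  {"tx": 0.2,"jaw": 1},
  {"tx": 0,"jaw": 1},
])

```text
schema error: expected keys rx, ry, rz, tx, ty, tz, jaw
```

```bash
python3 -c "
from h import *
st();plan([.5587,.036,.069],-25,4,1)"
```

```text
t 2.45 p [0.6173 0.0135 0.2386] zang -24.91 q [ 29.1  19.  -41.1  87.1  12.8  78.8  52.1] F [-0.4 -0.7 -0.2] gap 0.087
rot deg [0.1 0.  0.2] dist [-0.0586  0.0225 -0.1696]
{"rx":0.00, "ry":0.00, "rz":0.00, "tx":0.85, "ty":-0.02, "tz":-0.31, "jaw":1},
{"rx":0.00, "ry":0.00, "rz":0.00, "tx":0.85, "ty":-0.02, "tz":-0.31, "jaw":1},
{"rx":0.00, "ry":0.00, "rz":0.00, "tx":0.85, "ty":-0.02, "tz":-0.31, "jaw":1},
{"rx":0.00, "ry":0.00, "rz":0.00, "tx":0.85, "ty":-0.02, "tz":-0.31, "jaw":1},
```

Request:
send_rows([
  {"rx": 0,"ry": 0,"rz": 0,"tx": 0.3,"ty": -0.02,"tz": -0.42,"jaw": 1},
  {"rx": 0,"ry": 0,"rz": 0,"tx": 0.4,"ty": -0.02,"tz": -0.42,"jaw": 1},
  {"rx": 0,"ry": 0,"rz": 0,"tx": 0.5,"ty": -0.02,"tz": -0.42,"jaw": 1},
  {"rx": 0,"ry": 0,"rz": 0,"tx": 0.5,"ty": 0,"tz": 0,"jaw": 1},
  {"rx": 0,"ry": 0,"rz": 0,"tx": 0.5,"ty": 0,"tz": 0,"jaw": 1},
  {"rx": 0,"ry": 0,"rz": 0,"tx": 0.4,"ty": 0,"tz": 0,"jaw": 1},
  {"rx": 0,"ry": 0,"rz": 0,"tx": 0,"ty": 0,"tz": 0,"jaw": 1},
])

```text
clock: 3.32
tool_pos: [0.5557, 0.0236, 0.1053]
tool_rot: [-64.8, 89.3, -91.0]
contact_force: [0.7, -0.6, -0.1]
finger_gap: 0.087
```

```bash
python3 -c "
from h import *
st();plan([.5587,.036,.069],-25,2,1)"
```

```text
t 3.33 p [0.5557 0.0236 0.1053] zang -26.17 q [ 29.9  17.8 -40.8 104.6  13.8  62.6  47.8] F [ 0.7 -0.6 -0.1] gap 0.087
rot deg [-1.2  0.3  0.6] dist [ 0.003   0.0124 -0.0363]
{"rx":-0.06, "ry":0.01, "rz":0.03, "tx":0.36, "ty":0.13, "tz":-0.03, "jaw":1},
{"rx":-0.06, "ry":0.01, "rz":0.03, "tx":0.36, "ty":0.13, "tz":-0.03, "jaw":1},
```

Request:
send_rows([
  {"rx": -0.1,"ry": 0.03,"rz": 0.06,"tx": 0.3,"ty": 0.22,"tz": -0.05,"jaw": 1},
  {"rx": 0,"ry": 0,"rz": 0,"tx": 0.3,"ty": 0.1,"tz": 0,"jaw": 1},
  {"rx": 0,"ry": 0,"rz": 0,"tx": 0,"ty": 0,"tz": 0,"jaw": 1},
])

```text
clock: 3.7
tool_pos: [0.5622, 0.0398, 0.0747]
tool_rot: [36.3, 89.9, 11.1]
contact_force: [0.6, 0.7, 0.1]
finger_gap: 0.0869
```

```bash
python3 -c "
from h import *
st();plan([.5587,.036,.069],-25,1,1)"
```

```text
t 3.7 p [0.5622 0.0398 0.0747] zang -25.16 q [ 28.   20.9 -40.6 105.1  15.6  59.5  46.1] F [0.6 0.7 0.1] gap 0.0869
rot deg [-0.2  0.1 -0.1] dist [-0.0035 -0.0038 -0.0057]
{"rx":-0.02, "ry":0.01, "rz":-0.01, "tx":0.11, "ty":-0.10, "tz":-0.03, "jaw":1},
```

Request:
send_rows([
  {"rx": 0,"ry": 0,"rz": 0,"tx": 0.11,"ty": -0.09,"tz": -0.03,"jaw": 1},
  {"rx": 0,"ry": 0,"rz": 0,"tx": 0,"ty": 0,"tz": 0,"jaw": 1},
])

```text
clock: 3.95
tool_pos: [0.559, 0.0364, 0.0691]
tool_rot: [33.3, 89.9, 8.2]
contact_force: [-1.5, -0.0, 0.2]
finger_gap: 0.087
```

```bash
python3 -c "
from h import *
st();plan([.5587,.036,.069],-25,1,1)"
```

```text
t 3.95 p [0.559  0.0364 0.0691] zang -25.14 q [ 28.3  20.9 -40.5 105.9  15.7  58.8  46.3] F [-1.5 -0.   0.2] gap 0.087
rot deg [-0.1  0.1 -0.1] dist [-0.0003 -0.0004 -0.0001]
{"rx":-0.01, "ry":0.01, "rz":-0.01, "tx":0.00, "ty":-0.01, "tz":-0.00, "jaw":1},
```

Centred on the bar. Close.

Request:
send_rows([
  {"rx": 0,"ry": 0,"rz": 0,"tx": 0,"ty": 0,"tz": 0,"jaw": 0},
  {"rx": 0,"ry": 0,"rz": 0,"tx": 0,"ty": 0,"tz": 0,"jaw": 0},
  {"rx": 0,"ry": 0,"rz": 0,"tx": 0,"ty": 0,"tz": 0,"jaw": 0},
  {"rx": 0,"ry": 0,"rz": 0,"tx": 0,"ty": 0,"tz": 0,"jaw": 0},
  {"rx": 0,"ry": 0,"rz": 0,"tx": 0,"ty": 0,"tz": 0,"jaw": 0},
  {"rx": 0,"ry": 0,"rz": 0,"tx": 0,"ty": 0,"tz": 0,"jaw": 0},
])

```text
clock: 4.7
tool_pos: [0.5598, 0.036, 0.0702]
tool_rot: [24.5, 89.7, -0.7]
contact_force: [1.6, -0.7, -0.5]
finger_gap: 0.0349
```

```bash
python3 -c "
from h import *
st();plan([.5587,.036,.069],-25,1,1)"
```

```text
t 4.7 p [0.5598 0.036  0.0702] zang -25.17 q [ 28.3  20.8 -40.5 105.8  15.7  58.8  46.3] F [ 1.6 -0.7 -0.5] gap 0.0349
rot deg [-0.2  0.2 -0.1] dist [-0.0011 -0.     -0.0012]
{"rx":-0.02, "ry":0.02, "rz":-0.01, "tx":0.02, "ty":-0.01, "tz":-0.02, "jaw":1},
```

Fingers take ~0.07 m/s; a few more rows.

Request:
send_rows([
  {"rx": 0,"ry": 0,"rz": 0,"tx": 0,"ty": 0,"tz": 0,"jaw": 0},
  {"rx": 0,"ry": 0,"rz": 0,"tx": 0.02,"ty": 0,"tz": 0,"jaw": 0},
  {"rx": 0,"ry": 0,"rz": 0,"tx": 0,"ty": 0,"tz": 0,"jaw": 0},
  {"rx": 0,"ry": 0,"rz": 0,"tx": 0,"ty": 0,"tz": 0,"jaw": 0},
])

```text
clock: 5.2
tool_pos: [0.5601, 0.0365, 0.0694]
tool_rot: [30.5, 89.7, 5.4]
contact_force: [-0.2, 0.7, 0.2]
finger_gap: 0.0149
```

```bash
python3 -c "
from h import *
st();plan([.5587,.036,.069],-25,1,1)"
```

```text
t 5.2 p [0.5601 0.0365 0.0694] zang -25.17 q [ 28.3  20.9 -40.5 105.8  15.8  58.6  46.3] F [-0.2  0.7  0.2] gap 0.0149
rot deg [-0.2  0.3 -0.2] dist [-0.0014 -0.0005 -0.0004]
{"rx":-0.02, "ry":0.03, "rz":-0.02, "tx":0.01, "ty":-0.02, "tz":-0.02, "jaw":1},
```

Request:
send_rows([
  {"rx": 0.6,"ry": 0,"rz": 0,"tx": 0,"ty": 0,"tz": 0,"jaw": 0},
  {"rx": 0.6,"ry": 0,"rz": 0,"tx": 0,"ty": 0,"tz": 0,"jaw": 0},
  {"rx": 0.6,"ry": 0,"rz": 0,"tx": 0,"ty": 0,"tz": 0,"jaw": 0},
  {"rx": 0.6,"ry": 0,"rz": 0,"tx": 0,"ty": 0,"tz": 0,"jaw": 0},
  {"rx": 0.6,"ry": 0,"rz": 0,"tx": 0,"ty": 0,"tz": 0,"jaw": 0},
])

```text
clock: 5.82
tool_pos: [0.5596, 0.0359, 0.0693]
tool_rot: [46.0, 89.8, -10.0]
contact_force: [-0.3, 0.6, 1.5]
finger_gap: 0.0145
```

```bash
python3 -c "
from h import *
st();plan([.5592,.036,.069],-149.5,16,0)"
```

```text
t 5.83 p [0.5596 0.0359 0.0693] zang -56.04 q [ 23.9  19.6 -35.1 106.   13.2  58.2  17.3] F [-0.3  0.6  1.5] gap 0.0145
rot deg [93.5 -0.  -0.3] dist [-0.0004  0.0001 -0.0003]
{"rx":0.58, "ry":-0.00, "rz":-0.00, "tx":0.00, "ty":-0.00, "tz":-0.00, "jaw":0},
{"rx":0.58, "ry":-0.00, "rz":-0.00, "tx":0.00, "ty":-0.00, "tz":-0.00, "jaw":0},
{"rx":0.58, "ry":-0.00, "rz":-0.00, "tx":0.00, "ty":-0.00, "tz":-0.00, "jaw":0},
{"rx":0.58, "ry":-0.00, "rz":-0.00, "tx":0.00, "ty":-0.00, "tz":-0.00, "jaw":0},
{"rx":0.58, "ry":-0.00, "rz":-0.00, "tx":0.00, "ty":-0.00, "tz":-0.00, "jaw":0},
{"rx":0.58, "ry":-0.00, "rz":-0.00, "tx":0.00, "ty":-0.00, "tz":-0.00, "jaw":0},
{"rx":0.58, "ry":-0.00, "rz":-0.00, "tx":0.00, "ty":-0.00, "tz":-0.00, "jaw":0},
{"rx":0.58, "ry":-0.00, "rz":-0.00, "tx":0.00, "ty":-0.00, "tz":-0.00, "jaw":0},
{"rx":0.58, "ry":-0.00, "rz":-0.00, "tx":0.00, "ty":-0.00, "tz":0.00, "jaw":0},
{"rx":0.58, "ry":-0.00, "rz":-0.00, "tx":0.00, "ty":-0.00, "tz":0.00, "jaw":0},
{"rx":0.58, "ry":-0.00, "rz":-0.00, "tx":0.00, "ty":-0.00, "tz":0.00, "jaw":0},
{"rx":0.58, "ry":-0.00, "rz":-0.00, "tx":0.00, "ty":-0.00, "tz":0.00, "jaw":0},
{"rx":0.58, "ry":-0.00, "rz":-0.00, "tx":0.00, "ty":-0.00, "tz":0.00, "jaw":0},
{"rx":0.58, "ry":-0.00, "rz":-0.00, "tx":0.00, "ty":-0.00, "tz":0.00, "jaw":0},
{"rx":0.58, "ry":-0.00, "rz":-0.00, "tx":0.00, "ty":-0.00, "tz":0.00, "jaw":0},
{"rx":0.58, "ry":-0.00, "rz":-0.00, "tx":0.00, "ty":-0.00, "tz":0.00, "jaw":0},
```

Works smoothly; continue.

Request:
send_rows([
  {"rx": 0.6,"ry": 0,"rz": 0,"tx": 0,"ty": 0,"tz": 0,"jaw": 0},
  {"rx": 0.6,"ry": 0,"rz": 0,"tx": 0,"ty": 0,"tz": 0,"jaw": 0},
  {"rx": 0.6,"ry": 0,"rz": 0,"tx": 0,"ty": 0,"tz": 0,"jaw": 0},
  {"rx": 0.6,"ry": 0,"rz": 0,"tx": 0,"ty": 0,"tz": 0,"jaw": 0},
  {"rx": 0.6,"ry": 0,"rz": 0,"tx": 0,"ty": 0,"tz": 0,"jaw": 0},
  {"rx": 0.6,"ry": 0,"rz": 0,"tx": 0,"ty": 0,"tz": 0,"jaw": 0},
  {"rx": 0.6,"ry": 0,"rz": 0,"tx": 0,"ty": 0,"tz": 0,"jaw": 0},
  {"rx": 0,"ry": 0,"rz": 0,"tx": 0,"ty": 0,"tz": 0,"jaw": 0},
])

```text
clock: 6.82
tool_pos: [0.5586, 0.0357, 0.0694]
tool_rot: [48.6, 89.8, -50.7]
contact_force: [-0.4, -0.0, 1.1]
finger_gap: 0.0152
```

```bash
python3 -c "
from h import *
st();plan([.5592,.036,.069],-149.5,1,0)"
```

```text
t 6.83 p [0.5586 0.0357 0.0694] zang -99.26 q [ 18.   18.3 -28.1 106.2  10.3  57.8 -23.7] F [-0.4 -0.   1.1] gap 0.0152
rot deg [50.2  0.1 -0.2] dist [ 0.0006  0.0003 -0.0004]
{"rx":5.02, "ry":0.01, "rz":-0.02, "tx":0.01, "ty":0.01, "tz":-0.01, "jaw":0},
```

Request:
send_rows([
  {"rx": 0.7,"ry": 0,"rz": 0,"tx": 0,"ty": 0,"tz": 0,"jaw": 0},
  {"rx": 0.7,"ry": 0,"rz": 0,"tx": 0,"ty": 0,"tz": 0,"jaw": 0},
  {"rx": 0.7,"ry": 0,"rz": 0,"tx": 0,"ty": 0,"tz": 0,"jaw": 0},
  {"rx": 0.7,"ry": 0,"rz": 0,"tx": 0,"ty": 0,"tz": 0,"jaw": 0},
  {"rx": 0.7,"ry": 0,"rz": 0,"tx": 0,"ty": 0,"tz": 0,"jaw": 0},
  {"rx": 0.7,"ry": 0,"rz": 0,"tx": 0,"ty": 0,"tz": 0,"jaw": 0},
  {"rx": 0.5,"ry": 0,"rz": 0,"tx": 0,"ty": 0,"tz": 0,"jaw": 0},
  {"rx": 0,"ry": 0,"rz": 0,"tx": 0,"ty": 0,"tz": 0,"jaw": 0},
])

```text
clock: 7.82
tool_pos: [0.5577, 0.0363, 0.0693]
tool_rot: [55.8, 89.8, -90.8]
contact_force: [-0.4, -1.0, 1.5]
finger_gap: 0.0144
```

```bash
python3 -c "
from h import *
st();plan([.5592,.036,.069],-149.5,1,0)"
```

```text
t 7.83 p [0.5577 0.0363 0.0693] zang -146.62 q [ 11.8  17.3 -21.  106.5   7.5  57.5 -69. ] F [-0.4 -1.   1.5] gap 0.0144
rot deg [ 2.9  0.1 -0.1] dist [ 0.0015 -0.0003 -0.0003]
{"rx":0.29, "ry":0.01, "rz":-0.01, "tx":0.01, "ty":0.02, "tz":-0.02, "jaw":0},
```

Request:
send_rows([
  {"rx": 0.3,"ry": 0,"rz": 0,"tx": 0,"ty": 0,"tz": 0,"jaw": 0},
  {"rx": 0,"ry": 0,"rz": 0,"tx": 0,"ty": 0,"tz": 0,"jaw": 0},
])

```text
clock: 8.07
tool_pos: [0.5577, 0.0364, 0.0694]
tool_rot: [54.9, 89.8, -94.5]
contact_force: [-0.2, 0.1, 1.6]
finger_gap: 0.015
```

```bash
python3 -c "
from h import *
st()"
```

```text
t 8.07 p [0.5577 0.0364 0.0694] zang -149.35 q [ 11.5  17.3 -20.6 106.5   7.3  57.5 -71.6] F [-0.2  0.1  1.6] gap 0.015
```

Open and lift.

Request:
send_rows([
  {"rx": 0,"ry": 0,"rz": 0,"tx": 0,"ty": 0,"tz": 0,"jaw": 1},
  {"rx": 0,"ry": 0,"rz": 0,"tx": 0,"ty": 0,"tz": 0,"jaw": 1},
  {"rx": 0,"ry": 0,"rz": 0,"tx": 0,"ty": 0,"tz": 0,"jaw": 1},
  {"rx": 0,"ry": 0,"rz": 0,"tx": 0,"ty": 0,"tz": 0,"jaw": 1},
  {"rx": 0,"ry": 0,"rz": 0,"tx": 0,"ty": 0,"tz": 0,"jaw": 1},
  {"rx": 0,"ry": 0,"rz": 0,"tx": -0.4,"ty": 0,"tz": 0,"jaw": 1},
  {"rx": 0,"ry": 0,"rz": 0,"tx": -0.8,"ty": 0,"tz": 0,"jaw": 1},
  {"rx": 0,"ry": 0,"rz": 0,"tx": -0.8,"ty": 0,"tz": 0.4,"jaw": 1},
])

```text
clock: 9.07
tool_pos: [0.5381, 0.0265, 0.1677]
tool_rot: [-18.8, 89.5, -167.8]
contact_force: [1.3, -0.9, 0.0]
finger_gap: 0.0839
```

Request:
send_rows([
  {"rx": 0,"ry": 0,"rz": 0,"tx": -0.7,"ty": 0,"tz": 0.4,"jaw": 1},
  {"rx": 0,"ry": 0,"rz": 0,"tx": -0.5,"ty": 0,"tz": 0.4,"jaw": 1},
  {"rx": 0,"ry": 0,"rz": 0,"tx": 0,"ty": 0,"tz": 0,"jaw": 1},
  {"rx": 0,"ry": 0,"rz": 0,"tx": 0,"ty": 0,"tz": 0,"jaw": 1},
  {"rx": 0,"ry": 0,"rz": 0,"tx": 0,"ty": 0,"tz": 0,"jaw": 1},
])

```text
clock: 9.7
tool_pos: [0.5044, 0.0057, 0.2319]
tool_rot: [5.1, 89.8, -143.9]
contact_force: [-0.5, 1.5, 0.0]
finger_gap: 0.0868
```

```bash
python3 - <<'E'
from h import *
import pickle
st(); d=snap("wrist","w3");pickle.dump(d,open("d.pkl","wb")); m=proj(d,[.5587,.036,.034]); print(m); 
E
```

```text
t 9.7 p [0.5044 0.0057 0.2319] zang -148.96 q [ 16.2   2.  -20.3 103.4   0.8  75.  -63.3] F [-0.5  1.5  0. ] gap 0.0868
[260.17682943 116.69017347]
```

View pics/w3.png

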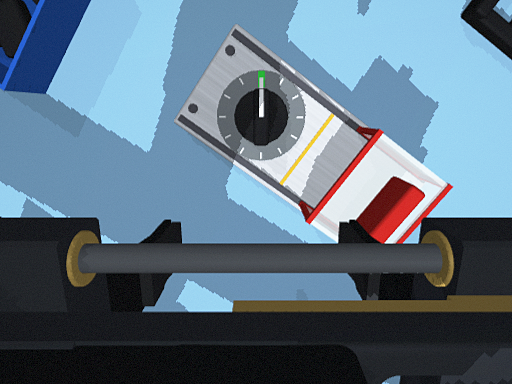

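```bash
python3 - <<'E'
from h import *
import pickle
d=pickle.load(open("d.pkl","rb")); crop(d,200,50,325,175,5,"w3c")
E
```

```text
(no output)
```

View pics/w3c.png

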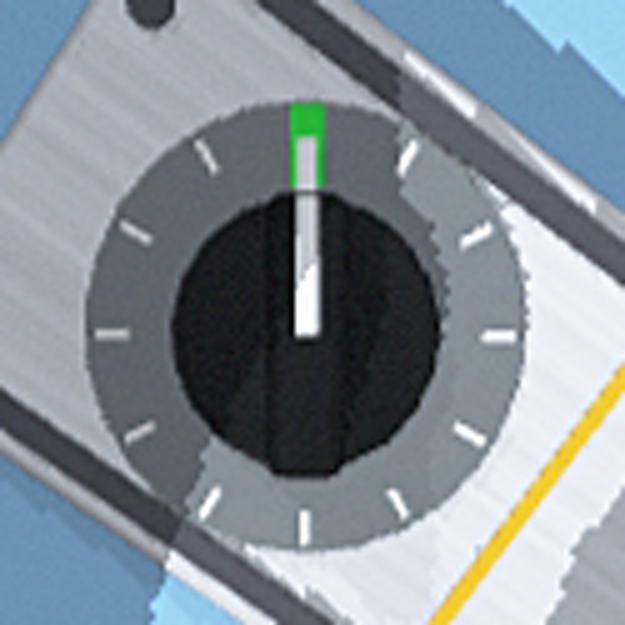

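```bash
python3 -c "
from h import *
st();plan([.486,-.095,.235],175,5,1)"
```

```text
t 9.75 p [0.5042 0.0058 0.2317] zang -148.96 q [ 16.2   2.  -20.3 103.4   0.8  75.  -63.3] F [-0.5  0.2 -0.1] gap 0.0871
rot deg [36.   0.3 -0.1] dist [-0.0182 -0.1008  0.0033]
{"rx":0.72, "ry":0.01, "rz":-0.00, "tx":-0.01, "ty":0.31, "tz":0.27, "jaw":1},
{"rx":0.72, "ry":0.01, "rz":-0.00, "tx":-0.01, "ty":0.34, "tz":0.23, "jaw":1},
{"rx":0.72, "ry":0.01, "rz":-0.00, "tx":-0.01, "ty":0.37, "tz":0.19, "jaw":1},
{"rx":0.72, "ry":0.01, "rz":-0.00, "tx":-0.01, "ty":0.39, "tz":0.14, "jaw":1},
{"rx":0.72, "ry":0.01, "rz":-0.00, "tx":-0.01, "ty":0.40, "tz":0.09, "jaw":1},
```

Request:
send_rows([
  {"rx": 0.72,"ry": 0,"rz": 0,"tx": 0,"ty": 0.31,"tz": 0.27,"jaw": 1},
  {"rx": 0.72,"ry": 0,"rz": 0,"tx": 0,"ty": 0.34,"tz": 0.23,"jaw": 1},
  {"rx": 0.72,"ry": 0,"rz": 0,"tx": 0,"ty": 0.37,"tz": 0.19,"jaw": 1},
  {"rx": 0.72,"ry": 0,"rz": 0,"tx": 0,"ty": 0.39,"tz": 0.14,"jaw": 1},
  {"rx": 0.72,"ry": 0,"rz": 0,"tx": 0,"ty": 0.4,"tz": 0.09,"jaw": 1},
  {"rx": 0.2,"ry": 0,"rz": 0,"tx": 0,"ty": 0,"tz": 0,"jaw": 1},
  {"rx": 0,"ry": 0,"rz": 0,"tx": 0,"ty": 0,"tz": 0,"jaw": 1},
  {"rx": 0,"ry": 0,"rz": 0,"tx": 0,"ty": 0,"tz": 0,"jaw": 1},
])

```text
clock: 10.75
tool_pos: [0.4838, -0.0954, 0.2235]
tool_rot: [0.5, 89.0, 172.6]
contact_force: [0.3, -1.4, -0.2]
finger_gap: 0.0873
```

```bash
python3 - <<'E'
from h import *
import pickle
st(); d=snap("wrist","w4");pickle.dump(d,open("d.pkl","wb")); print(proj(d,[.546,-.097,.131])); 
E
```

```text
t 10.75 p [ 0.4838 -0.0954  0.2235] zang 172.18 q [ 22.    1.2 -14.1 105.1   0.3  74.8 -90. ] F [ 0.3 -1.4 -0.2] gap 0.0873
[248.51220056 119.04160417]
```

View pics/w4.png

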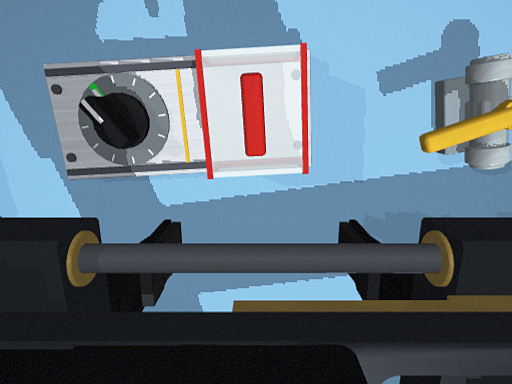

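```bash
python3 - <<'E'
from h import *
import pickle
d=pickle.load(open("d.pkl","rb")); crop(d,60,50,180,170,5,"w4c")
m=d["image"].astype(int); r=((m[...,2]-m[...,1]>90)).astype(np.uint8); r[215:]=0; r[:, :225]=0; r[:,285:]=0
n,l,s,c=cv2.connectedComponentsWithStats(r)
k=1+np.argmax(s[1:,4]); print(c[k],s[k]); cnt,_=cv2.findContours((l==k).astype(np.uint8),0,1); print(cv2.minAreaRect(cnt[0])); b=cv2.boxPoints(cv2.minAreaRect(cnt[0]))
W=np.array([ray(d,*q,.131) for q in b]); print(W.round(4), W.mean(0))
for i in range(4): print(ang(W[(i+1)%4],W[i]),np.hypot(*(W[(i+1)%4]-W[i])[:2]))
E
```

```text
[253.2173913  113.88981537] [ 241   73   25   83 1679]
((253.32492065429688, 114.19845581054688), (82.40171813964844, 20.834348678588867), 86.42366790771484)
[[ 0.5777 -0.0958  0.131 ]
 [ 0.5765 -0.1105  0.131 ]
 [ 0.5182 -0.1065  0.131 ]
 [ 0.5194 -0.0908  0.131 ]] [ 0.54794382 -0.10090393  0.131     ]
-94.47322612274392 0.014724104352363113
176.0539692362933 0.058413986843950286
85.74997010302162 0.015755924970466174
-4.957489751802935 0.058474979881352515
```

View pics/w4c.png

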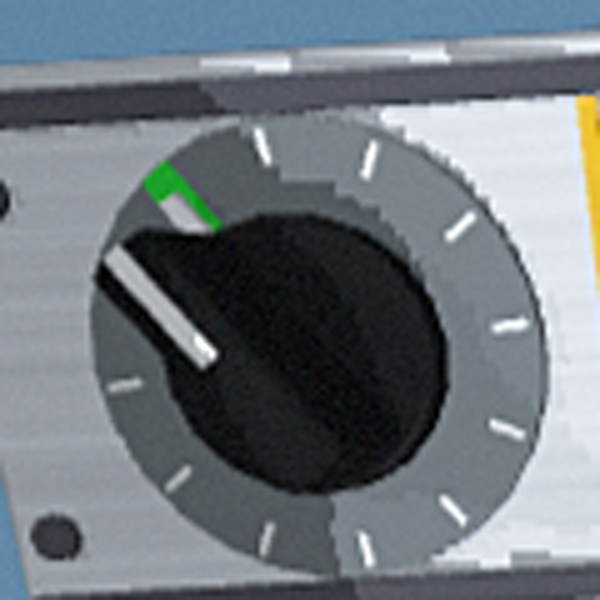

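```bash
python3 -c "
from h import *
st();plan([.548,-.101,.19],175.2,3,1)"
```

```text
t 10.8 p [ 0.4838 -0.0952  0.2235] zang 172.19 q [ 22.    1.2 -14.1 105.1   0.3  74.8 -90. ] F [-0.1 -0.3 -0.1] gap 0.0869
rot deg [-3.  1.  0.] dist [ 0.0642 -0.0058 -0.0335]
{"rx":-0.10, "ry":0.03, "rz":0.00, "tx":0.22, "ty":-0.02, "tz":-0.43, "jaw":1},
{"rx":-0.10, "ry":0.03, "rz":0.00, "tx":0.22, "ty":-0.01, "tz":-0.43, "jaw":1},
{"rx":-0.10, "ry":0.03, "rz":0.00, "tx":0.22, "ty":-0.00, "tz":-0.43, "jaw":1},
```

Request:
send_rows([
  {"rx": -0.1,"ry": 0.03,"rz": 0,"tx": 0.22,"ty": 0,"tz": -0.43,"jaw": 1},
  {"rx": -0.1,"ry": 0.03,"rz": 0,"tx": 0.22,"ty": 0,"tz": -0.43,"jaw": 1},
  {"rx": -0.1,"ry": 0.03,"rz": 0,"tx": 0.22,"ty": 0,"tz": -0.43,"jaw": 1},
  {"rx": 0,"ry": 0,"rz": 0,"tx": 0,"ty": 0,"tz": 0,"jaw": 1},
  {"rx": 0,"ry": 0,"rz": 0,"tx": 0,"ty": 0,"tz": 0,"jaw": 1},
])

```text
clock: 11.42
tool_pos: [0.5492, -0.101, 0.1887]
tool_rot: [-17.5, 89.9, 158.0]
contact_force: [-0.1, -0.4, 0.1]
finger_gap: 0.0869
```

```bash
python3 -c "
from h import *
st();plan([.548,-.101,.114],175.2,4,1)"
```

```text
t 11.43 p [ 0.5492 -0.101   0.1887] zang 175.56 q [ 20.8   9.9 -14.5  99.9   2.6  70.6 -88.8] F [-0.1 -0.4  0.1] gap 0.0869
rot deg [0.4 0.1 0. ] dist [-0.0012  0.     -0.0747]
{"rx":0.01, "ry":0.00, "rz":0.00, "tx":0.37, "ty":0.00, "tz":0.01, "jaw":1},
{"rx":0.01, "ry":0.00, "rz":0.00, "tx":0.37, "ty":0.00, "tz":0.01, "jaw":1},
{"rx":0.01, "ry":0.00, "rz":0.00, "tx":0.37, "ty":0.00, "tz":0.01, "jaw":1},
{"rx":0.01, "ry":0.00, "rz":0.00, "tx":0.37, "ty":0.00, "tz":0.01, "jaw":1},
```

Request:
send_rows([
  {"rx": 0,"ry": 0,"rz": 0,"tx": 0.37,"ty": 0,"tz": 0,"jaw": 1},
  {"rx": 0,"ry": 0,"rz": 0,"tx": 0.37,"ty": 0,"tz": 0,"jaw": 1},
  {"rx": 0,"ry": 0,"rz": 0,"tx": 0.35,"ty": 0,"tz": 0,"jaw": 0.6},
  {"rx": 0,"ry": 0,"rz": 0,"tx": 0.25,"ty": 0,"tz": 0,"jaw": 0.5},
  {"rx": 0,"ry": 0,"rz": 0,"tx": 0,"ty": 0,"tz": 0,"jaw": 0.4},
  {"rx": 0,"ry": 0,"rz": 0,"tx": 0,"ty": 0,"tz": 0,"jaw": 0.4},
])

```text
clock: 12.18
tool_pos: [0.5471, -0.1009, 0.1168]
tool_rot: [-4.9, 89.8, 170.7]
contact_force: [0.2, 0.1, -0.3]
finger_gap: 0.0545
```

```bash
python3 -c "
from h import *
st();plan([.548,-.101,.115],175.2,1,1)"
```

```text
t 12.18 p [ 0.5471 -0.1009  0.1168] zang 175.55 q [ 20.5  13.4 -14.4 104.6   3.7  62.7 -89.7] F [ 0.2  0.1 -0.3] gap 0.0545
rot deg [0.3 0.2 0. ] dist [ 0.0009 -0.0001 -0.0018]
{"rx":0.03, "ry":0.02, "rz":0.00, "tx":0.04, "ty":0.00, "tz":-0.02, "jaw":1},
```

Good; close on the tab.

Request:
send_rows([
  {"rx": 0,"ry": 0,"rz": 0,"tx": 0.03,"ty": 0,"tz": -0.02,"jaw": 0},
  {"rx": 0,"ry": 0,"rz": 0,"tx": 0,"ty": 0,"tz": 0,"jaw": 0},
  {"rx": 0,"ry": 0,"rz": 0,"tx": 0,"ty": 0,"tz": 0,"jaw": 0},
  {"rx": 0,"ry": 0,"rz": 0,"tx": 0,"ty": 0,"tz": 0,"jaw": 0},
  {"rx": 0,"ry": 0,"rz": 0,"tx": 0,"ty": 0,"tz": 0,"jaw": 0},
  {"rx": 0,"ry": 0,"rz": 0,"tx": 0,"ty": 0,"tz": 0,"jaw": 0},
  {"rx": 0,"ry": 0,"rz": 0,"tx": 0,"ty": 0,"tz": 0,"jaw": 0},
])

```text
clock: 13.05
tool_pos: [0.5495, -0.1007, 0.1169]
tool_rot: [-47.7, 90.0, 127.9]
contact_force: [-0.1, 0.4, 0.1]
finger_gap: 0.0164
```

```bash
python3 -c "
from h import *
st();plan([.5587,.036,.115],175.3,7,0)"
```

```text
t 13.05 p [ 0.5495 -0.1007  0.1169] zang 175.53 q [ 20.5  13.5 -14.4 104.4   3.7  62.5 -89.8] F [-0.1  0.4  0.1] gap 0.0164
rot deg [0.2 0.  0. ] dist [ 0.0092  0.1367 -0.0019]
{"rx":0.00, "ry":0.00, "rz":0.00, "tx":0.01, "ty":-0.39, "tz":0.00, "jaw":0},
{"rx":0.00, "ry":0.00, "rz":0.00, "tx":0.01, "ty":-0.39, "tz":0.00, "jaw":0},
{"rx":0.00, "ry":0.00, "rz":0.00, "tx":0.01, "ty":-0.39, "tz":0.00, "jaw":0},
{"rx":0.00, "ry":0.00, "rz":0.00, "tx":0.01, "ty":-0.39, "tz":0.00, "jaw":0},
{"rx":0.00, "ry":0.00, "rz":0.00, "tx":0.01, "ty":-0.39, "tz":0.01, "jaw":0},
{"rx":0.00, "ry":0.00, "rz":0.00, "tx":0.01, "ty":-0.39, "tz":0.01, "jaw":0},
{"rx":0.00, "ry":0.00, "rz":0.00, "tx":0.01, "ty":-0.39, "tz":0.01, "jaw":0},
```

Request:
send_rows([
  {"rx": 0,"ry": 0,"rz": 0,"tx": 0,"ty": -0.3,"tz": 0,"jaw": 0},
  {"rx": 0,"ry": 0,"rz": 0,"tx": 0,"ty": -0.3,"tz": 0,"jaw": 0},
  {"rx": 0,"ry": 0,"rz": 0,"tx": 0,"ty": -0.3,"tz": 0,"jaw": 0},
  {"rx": 0,"ry": 0,"rz": 0,"tx": 0,"ty": -0.3,"tz": 0,"jaw": 0},
])

```text
clock: 13.55
tool_pos: [0.5544, -0.0404, 0.1169]
tool_rot: [90.5, 89.8, -94.1]
contact_force: [1.4, -3.1, -1.0]
finger_gap: 0.0158
```

```bash
python3 -c "
from h import *
st();plan([.5587,.036,.115],175.3,4,0)"
```

```text
t 13.55 p [ 0.5544 -0.0404  0.1169] zang 175.39 q [ 16.1  13.4 -16.6 104.7   4.5  62.5 -96.8] F [ 1.4 -3.1 -1. ] gap 0.0158
rot deg [ 0.1 -0.  -0.2] dist [ 0.0043  0.0764 -0.0019]
{"rx":0.00, "ry":-0.00, "rz":-0.00, "tx":0.01, "ty":-0.38, "tz":0.01, "jaw":0},
{"rx":0.00, "ry":-0.00, "rz":-0.00, "tx":0.01, "ty":-0.38, "tz":0.01, "jaw":0},
{"rx":0.00, "ry":-0.00, "rz":-0.00, "tx":0.01, "ty":-0.38, "tz":0.01, "jaw":0},
{"rx":0.00, "ry":-0.00, "rz":-0.00, "tx":0.01, "ty":-0.38, "tz":0.01, "jaw":0},
```

Moving with ~3 N. Continue to near the stop, slowing.

Request:
send_rows([
  {"rx": 0,"ry": 0,"rz": 0,"tx": 0,"ty": -0.3,"tz": 0,"jaw": 0},
  {"rx": 0,"ry": 0,"rz": 0,"tx": 0,"ty": -0.3,"tz": 0,"jaw": 0},
  {"rx": 0,"ry": 0,"rz": 0,"tx": 0,"ty": -0.3,"tz": 0,"jaw": 0},
  {"rx": 0,"ry": 0,"rz": 0,"tx": 0,"ty": -0.3,"tz": 0,"jaw": 0},
  {"rx": 0,"ry": 0,"rz": 0,"tx": 0,"ty": -0.2,"tz": 0,"jaw": 0},
  {"rx": 0,"ry": 0,"rz": 0,"tx": 0,"ty": -0.05,"tz": 0,"jaw": 0},
])

```text
clock: 14.3
tool_pos: [0.5607, 0.0371, 0.1169]
tool_rot: [93.8, 89.7, -90.7]
contact_force: [-0.0, -10.3, 1.6]
finger_gap: 0.0159
```

```bash
python3 -c "
from h import *
st();plan([.5587,.036,.115],175.3,1,0)"
```

```text
t 14.3 p [0.5607 0.0371 0.1169] zang 175.49 q [  10.3   14.3  -19.3  103.8    5.6   62.8 -105.5] F [ -0.  -10.3   1.6] gap 0.0159
rot deg [ 0.2 -0.  -0.3] dist [-0.002  -0.0011 -0.0019]
{"rx":0.02, "ry":-0.00, "rz":-0.03, "tx":0.04, "ty":0.03, "tz":0.04, "jaw":0},
```

Request:
send_rows([
  {"rx": 0,"ry": 0,"rz": 0,"tx": 0,"ty": -0.08,"tz": 0,"jaw": 0},
  {"rx": 0,"ry": 0,"rz": 0,"tx": 0,"ty": -0.08,"tz": 0,"jaw": 0},
])

```text
clock: 14.55
tool_pos: [0.5607, 0.0372, 0.1168]
tool_rot: [84.3, 89.1, -100.5]
contact_force: [-0.9, -10.6, 1.2]
finger_gap: 0.0159
```

```bash
python3 -c "
from h import *
st()"
```

```text
t 14.55 p [0.5607 0.0372 0.1168] zang 175.18 q [   9.9   14.5  -19.2  103.6    6.3   63.1 -106.5] F [ -0.9 -10.6   1.2] gap 0.0159
```

At the stop (10 N, no motion). Relax, release, lift.

Request:
send_rows([
  {"rx": 0,"ry": 0,"rz": 0,"tx": 0,"ty": 0,"tz": 0,"jaw": 0},
  {"rx": 0,"ry": 0,"rz": 0,"tx": 0,"ty": 0,"tz": 0,"jaw": 0.8},
  {"rx": 0,"ry": 0,"rz": 0,"tx": 0,"ty": 0,"tz": 0,"jaw": 0.8},
  {"rx": 0,"ry": 0,"rz": 0,"tx": 0,"ty": 0,"tz": 0,"jaw": 0.8},
  {"rx": 0,"ry": 0,"rz": 0,"tx": 0,"ty": 0,"tz": 0,"jaw": 0.8},
  {"rx": 0,"ry": 0,"rz": 0,"tx": -0.6,"ty": 0,"tz": 0,"jaw": 0.8},
  {"rx": 0,"ry": 0,"rz": 0,"tx": -0.8,"ty": 0,"tz": 0,"jaw": 0.8},
  {"rx": 0,"ry": 0,"rz": 0,"tx": -0.8,"ty": 0,"tz": 0.6,"jaw": 0.8},
])

```text
clock: 15.55
tool_pos: [0.5288, 0.0445, 0.2256]
tool_rot: [46.2, 89.0, -138.5]
contact_force: [-0.6, -0.3, 0.7]
finger_gap: 0.0687
```

Request:
send_rows([
  {"rx": 0,"ry": 0,"rz": 0,"tx": -0.3,"ty": 0,"tz": 0.6,"jaw": 0.5},
  {"rx": 0,"ry": 0,"rz": 0,"tx": 0,"ty": 0,"tz": 0,"jaw": 0},
  {"rx": 0,"ry": 0,"rz": 0,"tx": 0,"ty": 0,"tz": 0,"jaw": 0},
])

```text
clock: 15.92
tool_pos: [0.4993, 0.0483, 0.2453]
tool_rot: [70.5, 89.3, -114.1]
contact_force: [-0.1, 0.0, -0.1]
finger_gap: 0.0475
```

```bash
python3 - <<'E'
from h import *
st(); d=snap("wrist","w5"); 
t=snap("top"); crop(t,225,170,405,260,4,"top5")
c=snap("scene"); crop(c,60,160,300,290,3,"sc5")
E
```

```text
t 15.93 p [0.4993 0.0483 0.2453] zang 175.36 q [  11.1    1.3  -20.3  102.5    1.1   76.7 -104.1] F [-0.1  0.  -0.1] gap 0.0475
```

View pics/w5.png

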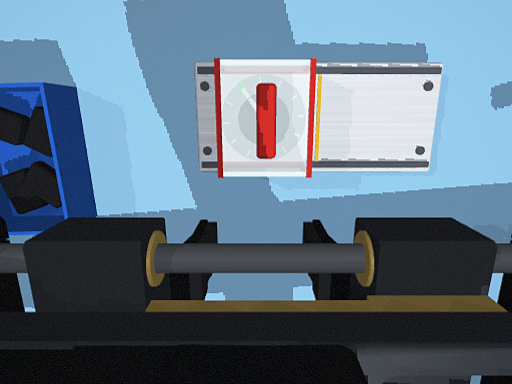

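View pics/sc5.png

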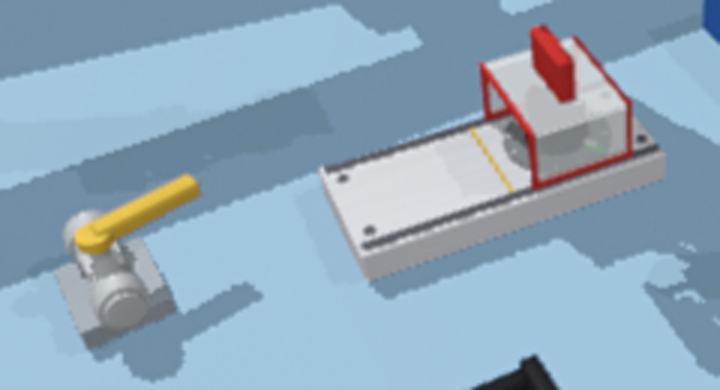

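View pics/top5.png

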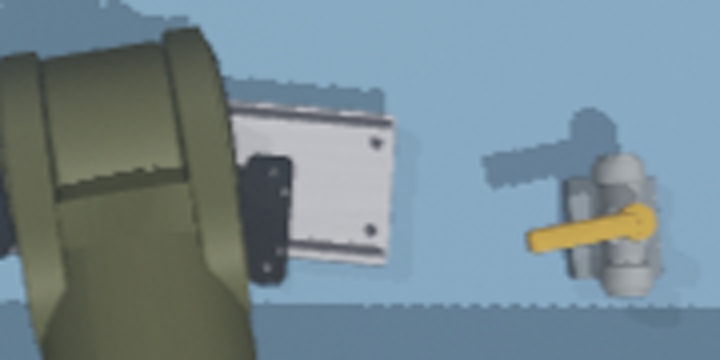

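```bash
python3 -c "
from h import *
st();plan([.455,-.29,.24],175,8,0)"
```

```text
t 16.07 p [0.4992 0.0483 0.2447] zang 175.36 q [  11.1    1.4  -20.3  102.5    1.1   76.7 -104.1] F [ 0.1 -0.5  0.3] gap 0.0357
rot deg [ 0.4  0.3 -0.6] dist [-0.0442 -0.3383 -0.0047]
{"rx":0.00, "ry":0.00, "rz":-0.01, "tx":0.02, "ty":0.85, "tz":0.04, "jaw":0},
{"rx":0.00, "ry":0.00, "rz":-0.01, "tx":0.02, "ty":0.85, "tz":0.04, "jaw":0},
{"rx":0.00, "ry":0.00, "rz":-0.01, "tx":0.02, "ty":0.85, "tz":0.04, "jaw":0},
{"rx":0.00, "ry":0.00, "rz":-0.01, "tx":0.02, "ty":0.85, "tz":0.04, "jaw":0},
{"rx":0.00, "ry":0.00, "rz":-0.01, "tx":0.02, "ty":0.85, "tz":0.04, "jaw":0},
{"rx":0.00, "ry":0.00, "rz":-0.01, "tx":0.02, "ty":0.85, "tz":0.04, "jaw":0},
{"rx":0.00, "ry":0.00, "rz":-0.01, "tx":0.01, "ty":0.85, "tz":0.04, "jaw":0},
{"rx":0.00, "ry":0.00, "rz":-0.01, "tx":0.01, "ty":0.85, "tz":0.04, "jaw":0},
```

Request:
send_rows([
  {"rx": 0,"ry": 0,"rz": 0,"tx": 0,"ty": 0.85,"tz": 0.04,"jaw": 0},
  {"rx": 0,"ry": 0,"rz": 0,"tx": 0,"ty": 0.85,"tz": 0.04,"jaw": 0},
  {"rx": 0,"ry": 0,"rz": 0,"tx": 0,"ty": 0.85,"tz": 0.04,"jaw": 0},
  {"rx": 0,"ry": 0,"rz": 0,"tx": 0,"ty": 0.85,"tz": 0.04,"jaw": 0},
  {"rx": 0,"ry": 0,"rz": 0,"tx": 0,"ty": 0.85,"tz": 0.04,"jaw": 0},
  {"rx": 0,"ry": 0,"rz": 0,"tx": 0,"ty": 0.85,"tz": 0.04,"jaw": 0},
  {"rx": 0,"ry": 0,"rz": 0,"tx": 0,"ty": 0.85,"tz": 0.04,"jaw": 0},
  {"rx": 0,"ry": 0,"rz": 0,"tx": 0,"ty": 0.8,"tz": 0.04,"jaw": 0},
])

```text
clock: 17.08
tool_pos: [0.4577, -0.294, 0.2404]
tool_rot: [23.0, 89.0, -161.2]
contact_force: [-0.1, 0.7, -0.9]
finger_gap: 0.0005
```

Request:
send_rows([
  {"rx": 0,"ry": 0,"rz": 0,"tx": 0,"ty": 0,"tz": 0,"jaw": 0},
  {"rx": 0,"ry": 0,"rz": 0,"tx": 0,"ty": 0,"tz": 0,"jaw": 0},
])

```text
clock: 17.32
tool_pos: [0.4564, -0.2974, 0.2381]
tool_rot: [17.2, 88.8, -167.4]
contact_force: [-0.3, 0.7, 0.5]
finger_gap: 0.0005
```

```bash
python3 - <<'E'
from h import *
st(); d=snap("wrist","w6")
m=d["image"].astype(int); r=((m[...,2]-m[...,0]>90)&(m[...,1]-m[...,0]>60)).astype(np.uint8); r[215:]=0
n,l,s,c=cv2.connectedComponentsWithStats(r)
k=1+np.argmax(s[1:,4]); print(c[k],s[k]); cnt,_=cv2.findContours((l==k).astype(np.uint8),0,1); b=cv2.boxPoints(cv2.minAreaRect(max(cnt,key=len)))
W=np.array([ray(d,*q,.078) for q in b]); print(b,W.round(4)); 
E
```

```text
t 17.32 p [ 0.4564 -0.2974  0.2381] zang 175.47 q [ 30.8   6.4  -1.2  97.8   1.   76.6 -65.1] F [-0.3  0.7  0.5] gap 0.0005
[260.64156627 125.08383534] [ 208  102  100   46 1992]
[[205.20003 129.6    ]
 [301.80002  97.40001]
 [310.80005 124.40001]
 [214.20004 156.6    ]] [[ 0.5094 -0.252   0.078 ]
 [ 0.5314 -0.345   0.078 ]
 [ 0.5062 -0.3524  0.078 ]
 [ 0.483  -0.2575  0.078 ]]
```

View pics/w6.png

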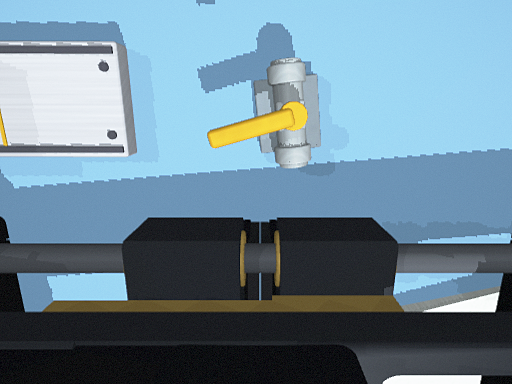

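```bash
python3 -c "
from h import *
d=snap('wrist')
print(ray(d,294,114,.08),ray(d,210,139,.07),ang(ray(d,287,62,.05),ray(d,293,160,.05)))
st();plan([.535,-.262,.15],175,3,0);"
```

```text
[ 0.51680702 -0.33713989  0.08      ] [ 0.49920276 -0.25460236  0.07      ] 0.5663095610856094
t 17.43 p [ 0.4563 -0.2972  0.2384] zang 175.52 q [ 30.8   6.4  -1.2  97.9   1.   76.6 -65.1] F [-0.4 -0.1 -0.4] gap 0.0004
rot deg [ 0.5  1.1 -0.4] dist [ 0.0787  0.0352 -0.0884]
{"rx":0.02, "ry":0.04, "rz":-0.01, "tx":0.58, "ty":-0.28, "tz":-0.52, "jaw":0},
{"rx":0.02, "ry":0.04, "rz":-0.01, "tx":0.58, "ty":-0.28, "tz":-0.51, "jaw":0},
{"rx":0.02, "ry":0.04, "rz":-0.01, "tx":0.59, "ty":-0.28, "tz":-0.51, "jaw":0},
```

Request:
send_rows([
  {"rx": 0,"ry": 0.04,"rz": 0,"tx": 0.58,"ty": -0.28,"tz": -0.52,"jaw": 0},
  {"rx": 0,"ry": 0.04,"rz": 0,"tx": 0.58,"ty": -0.28,"tz": -0.52,"jaw": 0},
  {"rx": 0,"ry": 0.04,"rz": 0,"tx": 0.55,"ty": -0.28,"tz": -0.52,"jaw": 0},
  {"rx": 0,"ry": 0,"rz": 0,"tx": 0,"ty": 0,"tz": 0,"jaw": 0},
  {"rx": 0,"ry": 0,"rz": 0,"tx": 0,"ty": 0,"tz": 0,"jaw": 0},
])

```text
clock: 18.05
tool_pos: [0.5406, -0.2561, 0.1512]
tool_rot: [122.9, 89.5, -61.1]
contact_force: [-0.2, -0.6, -0.0]
finger_gap: 0.0002
```

```bash
python3 -c "
from h import *
st();plan([.535,-.262,.07],175,4,0);"
```

```text
t 18.05 p [ 0.5406 -0.2561  0.1512] zang 175.96 q [ 26.1  15.3  -4.1  97.6   1.5  66.8 -72.4] F [-0.2 -0.6 -0. ] gap 0.0002
rot deg [ 1.  -0.3 -0.4] dist [-0.0056 -0.0059 -0.0812]
{"rx":0.02, "ry":-0.01, "rz":-0.01, "tx":0.41, "ty":0.03, "tz":0.03, "jaw":0},
{"rx":0.02, "ry":-0.01, "rz":-0.01, "tx":0.41, "ty":0.03, "tz":0.03, "jaw":0},
{"rx":0.02, "ry":-0.01, "rz":-0.01, "tx":0.41, "ty":0.03, "tz":0.03, "jaw":0},
{"rx":0.02, "ry":-0.01, "rz":-0.01, "tx":0.41, "ty":0.03, "tz":0.03, "jaw":0},
```

Request:
send_rows([
  {"rx": 0,"ry": 0,"rz": 0,"tx": 0.41,"ty": 0.03,"tz": 0,"jaw": 0},
  {"rx": 0,"ry": 0,"rz": 0,"tx": 0.41,"ty": 0.03,"tz": 0,"jaw": 0},
  {"rx": 0,"ry": 0,"rz": 0,"tx": 0.41,"ty": 0.03,"tz": 0,"jaw": 0},
  {"rx": 0,"ry": 0,"rz": 0,"tx": 0.41,"ty": 0.03,"tz": 0,"jaw": 0},
  {"rx": 0,"ry": 0,"rz": 0,"tx": 0,"ty": 0,"tz": 0,"jaw": 0},
])

```text
clock: 18.68
tool_pos: [0.541, -0.2672, 0.0751]
tool_rot: [137.2, 88.9, -47.0]
contact_force: [-0.3, -0.4, 0.7]
finger_gap: 0.0003
```

```bash
cat >> h.py <<'E'
def arc(H=(.517,-.337),r=.07,th0=103,th1=180,n=8):
    p,R,s=pose(); cur=p[:2].copy()
    for th in np.linspace(th0,th1,n):
        a=np.deg2rad(th); u=np.array([np.cos(a),np.sin(a)]); pe=np.array([np.sin(a),-np.cos(a)])
        off=.009+.010*abs(pe[0])+.015*abs(pe[1])
        g=np.array(H)+r*u+off*pe; dp=np.array([*(g-cur),0]); t=R.T@dp/.05; print(round(th),g.round(4),"ty %.2f tz %.2f"%(t[1],t[2])); cur=g
E
python3 -c "
from h import *
st();arc()"
```

```text
t 18.68 p [ 0.541  -0.2672  0.0751] zang 175.75 q [ 26.6  19.7  -3.7 101.3   2.   58.  -72.1] F [-0.3 -0.4  0.7] gap 0.0003
103 [ 0.5228 -0.2638] ty -0.04 tz 0.37
114 [ 0.5107 -0.2632] ty 0.01 tz 0.24
125 [ 0.498  -0.2649] ty 0.05 tz 0.25
136 [ 0.4852 -0.2691] ty 0.10 tz 0.25
147 [ 0.473  -0.2762] ty 0.16 tz 0.23
158 [ 0.4621 -0.2861] ty 0.21 tz 0.20
169 [ 0.4532 -0.2985] ty 0.26 tz 0.16
180 [ 0.447 -0.313] ty 0.30 tz 0.10
```

Request:
send_rows([
  {"rx": 0,"ry": 0,"rz": 0,"tx": 0.12,"ty": -0.04,"tz": 0.3,"jaw": 0},
  {"rx": 0,"ry": 0,"rz": 0,"tx": 0,"ty": 0.01,"tz": 0.24,"jaw": 0},
  {"rx": 0,"ry": 0,"rz": 0,"tx": 0,"ty": 0.05,"tz": 0.25,"jaw": 0},
])

```text
clock: 19.05
tool_pos: [0.5045, -0.2667, 0.0738]
tool_rot: [146.8, 88.3, -37.5]
contact_force: [2.9, -0.6, -1.0]
finger_gap: 0.0005
```

```bash
python3 -c "
from h import *
st();arc(th0=136,n=5)"
```

```text
t 19.05 p [ 0.5045 -0.2667  0.0738] zang 175.77 q [ 28.   15.9  -3.5 106.6   1.6  55.9 -70.4] F [ 2.9 -0.6 -1. ] gap 0.0005
136 [ 0.4852 -0.2691] ty 0.08 tz 0.38
147 [ 0.473  -0.2762] ty 0.16 tz 0.23
158 [ 0.4621 -0.2861] ty 0.21 tz 0.20
169 [ 0.4532 -0.2985] ty 0.26 tz 0.16
180 [ 0.447 -0.313] ty 0.30 tz 0.10
```

Contact made (2.9 N), moving.

Request:
send_rows([
  {"rx": 0,"ry": 0,"rz": 0,"tx": 0.05,"ty": 0.08,"tz": 0.36,"jaw": 0},
  {"rx": 0,"ry": 0,"rz": 0,"tx": 0,"ty": 0.16,"tz": 0.23,"jaw": 0},
  {"rx": 0,"ry": 0,"rz": 0,"tx": 0,"ty": 0.21,"tz": 0.2,"jaw": 0},
  {"rx": 0,"ry": 0,"rz": 0,"tx": 0,"ty": 0.26,"tz": 0.16,"jaw": 0},
])

```text
clock: 19.55
tool_pos: [0.455, -0.3006, 0.0747]
tool_rot: [151.3, 87.9, -32.8]
contact_force: [2.0, 1.6, -0.1]
finger_gap: 0.0
```

```bash
python3 -c "
from h import *
st();arc(th0=172,th1=185,n=2)"
```

```text
t 19.55 p [ 0.455  -0.3006  0.0747] zang 175.85 q [ 32.2  12.7  -1.8 110.5   0.6  54.6 -64. ] F [ 2.   1.6 -0.1] gap 0.0
172 [ 0.4512 -0.3023] ty 0.04 tz 0.07
185 [ 0.4451 -0.3184] ty 0.33 tz 0.10
```

Request:
send_rows([
  {"rx": 0,"ry": 0,"rz": 0,"tx": 0,"ty": 0.2,"tz": 0.07,"jaw": 0},
  {"rx": 0,"ry": 0,"rz": 0,"tx": 0,"ty": 0.2,"tz": 0.05,"jaw": 0},
  {"rx": 0,"ry": 0,"rz": 0,"tx": 0,"ty": 0.15,"tz": 0,"jaw": 0},
])

```text
clock: 19.92
tool_pos: [0.4478, -0.3188, 0.0744]
tool_rot: [-179.1, 88.4, -3.1]
contact_force: [-2.3, 24.5, 15.6]
finger_gap: 0.0001
```

```bash
python3 -c "
from h import *
st()
d=snap('top'); crop(d,325,180,425,270,6,'top7')"
```

```text
t 19.93 p [ 0.4478 -0.3188  0.0744] zang 175.97 q [ 34.2  13.7  -1.1 109.3  -0.7  55.5 -60.5] F [-2.3 24.5 15.6] gap 0.0001
```

View pics/top7.png

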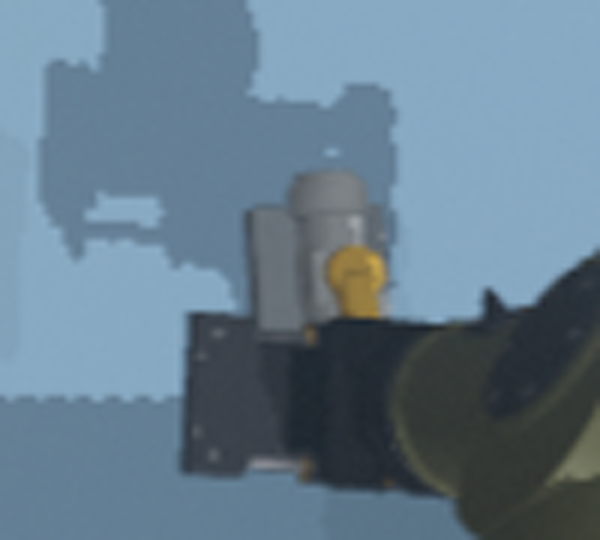

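Request:
send_rows([
  {"rx": 0,"ry": 0,"rz": 0,"tx": 0,"ty": 0.03,"tz": 0,"jaw": 0},
  {"rx": 0,"ry": 0,"rz": 0,"tx": 0,"ty": 0,"tz": 0,"jaw": 0},
  {"rx": 0,"ry": 0,"rz": 0,"tx": 0,"ty": -0.3,"tz": 0,"jaw": 0},
  {"rx": 0,"ry": 0,"rz": 0,"tx": 0,"ty": -0.3,"tz": 0,"jaw": 0},
  {"rx": 0,"ry": 0,"rz": 0,"tx": -0.6,"ty": 0,"tz": 0,"jaw": 0},
  {"rx": 0,"ry": 0,"rz": 0,"tx": -0.8,"ty": 0,"tz": 0,"jaw": 0},
  {"rx": 0,"ry": 0,"rz": 0,"tx": -0.8,"ty": 0,"tz": 0,"jaw": 0},
  {"rx": 0,"ry": 0,"rz": 0,"tx": -0.8,"ty": 0,"tz": 0,"jaw": 0},
])

```text
clock: 20.98
tool_pos: [0.442, -0.2841, 0.223]
tool_rot: [-157.7, 89.1, 18.5]
contact_force: [-0.3, -0.1, -0.7]
finger_gap: 0.0005
```

Request:
send_rows([
  {"rx": 0,"ry": 0,"rz": 0,"tx": -0.3,"ty": 0,"tz": 0.2,"jaw": 0},
  {"rx": 0,"ry": 0,"rz": 0,"tx": 0,"ty": 0,"tz": 0,"jaw": 0},
  {"rx": 0,"ry": 0,"rz": 0,"tx": 0,"ty": 0,"tz": 0,"jaw": 0},
])

```text
clock: 21.35
tool_pos: [0.4314, -0.283, 0.2392]
tool_rot: [-167.4, 89.0, 8.8]
contact_force: [-0.8, 0.0, 0.4]
finger_gap: 0.0005
```

```bash
python3 -c "
from h import *
st()
d=snap('wrist','w8'); c=snap('scene','sc8'); t=snap('top','top8')"
```

```text
t 21.35 p [ 0.4314 -0.283   0.2392] zang 176.16 q [ 32.6   1.8  -1.9 102.7  -0.6  74.8 -63. ] F [-0.8  0.   0.4] gap 0.0005
```

View pics/w8.png

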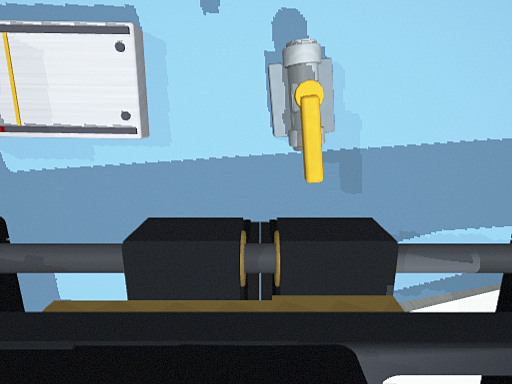

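View pics/sc8.png

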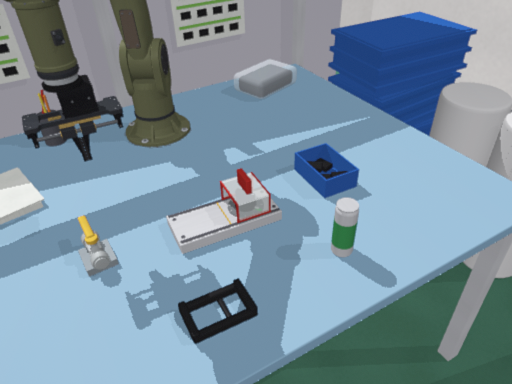

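View pics/top8.png

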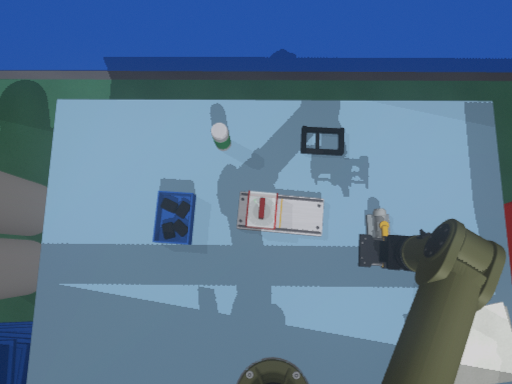

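```bash
python3 -c "
from h import *
d=snap('wrist'); crop(d,240,20,360,200,4,'w9'); c=snap('scene'); crop(c,160,150,300,250,5,'sc9')"
```

```text
(no output)
```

View pics/w9.png

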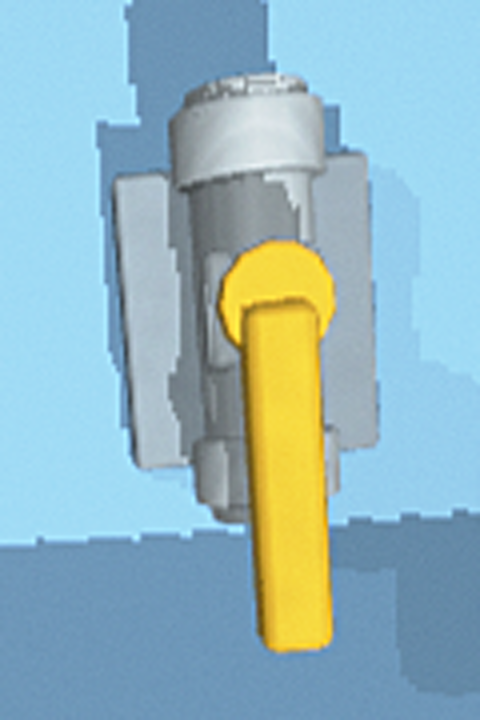

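View pics/sc9.png

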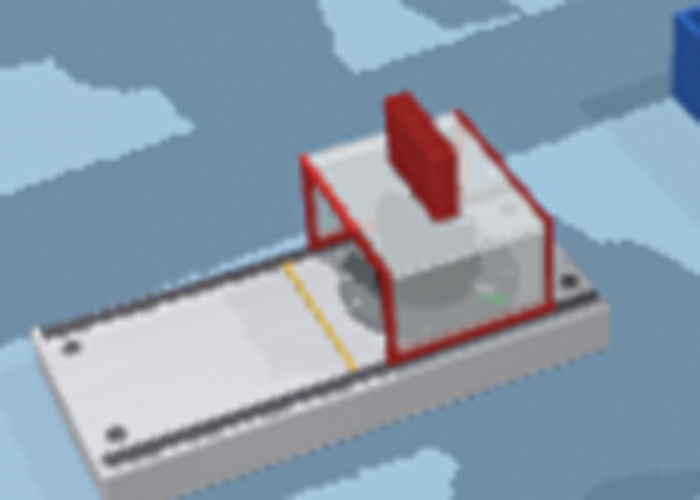

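```bash
python3 -c "
from h import *
d=snap('wrist'); f=lambda u,v,z: ray(d,*px(u,v,240,20),z)
a=f(281,310,.078);b=f(295,640,.078); print('handle',ang(b,a),np.hypot(*(b-a)[:2]))
for p,q,z in (((116,178),(138,468),.01),((368,155),(376,445),.01),((172,120),(198,480),.04),((325,110),(338,470),.04)): print('base/pipe',ang(f(*q,z),f(*p,z)))
st();plan([.499,.048,.245],175.5,8,0)"
```

```text
handle -179.19461503308918 0.07919328089978098
base/pipe -178.83948970353865
base/pipe -179.11556277977132
base/pipe -178.42819320958918
base/pipe -179.03072521946382
t 21.65 p [ 0.4319 -0.2834  0.2398] zang 176.16 q [ 32.6   1.8  -1.9 102.6  -0.6  74.8 -63. ] F [0.7 0.4 0.4] gap 0.0004
rot deg [ 0.7 -1.   0.2] dist [0.0671 0.3314 0.0052]
{"rx":0.01, "ry":-0.01, "rz":0.00, "tx":-0.01, "ty":-0.84, "tz":-0.11, "jaw":0},
{"rx":0.01, "ry":-0.01, "rz":0.00, "tx":-0.01, "ty":-0.84, "tz":-0.11, "jaw":0},
{"rx":0.01, "ry":-0.01, "rz":0.00, "tx":-0.01, "ty":-0.84, "tz":-0.11, "jaw":0},
{"rx":0.01, "ry":-0.01, "rz":0.00, "tx":-0.01, "ty":-0.84, "tz":-0.11, "jaw":0},
{"rx":0.01, "ry":-0.01, "rz":0.00, "tx":-0.01, "ty":-0.84, "tz":-0.11, "jaw":0},
{"rx":0.01, "ry":-0.01, "rz":0.00, "tx":-0.01, "ty":-0.84, "tz":-0.11, "jaw":0},
{"rx":0.01, "ry":-0.01, "rz":0.00, "tx":-0.01, "ty":-0.84, "tz":-0.10, "jaw":0},
{"rx":0.01, "ry":-0.01, "rz":0.00, "tx":-0.01, "ty":-0.84, "tz":-0.10, "jaw":0},
```

Request:
send_rows([
  {"rx": 0,"ry": 0,"rz": 0,"tx": 0,"ty": -0.84,"tz": -0.11,"jaw": 0},
  {"rx": 0,"ry": 0,"rz": 0,"tx": 0,"ty": -0.84,"tz": -0.11,"jaw": 0},
  {"rx": 0,"ry": 0,"rz": 0,"tx": 0,"ty": -0.84,"tz": -0.11,"jaw": 0},
  {"rx": 0,"ry": 0,"rz": 0,"tx": 0,"ty": -0.84,"tz": -0.11,"jaw": 0},
  {"rx": 0,"ry": 0,"rz": 0,"tx": 0,"ty": -0.84,"tz": -0.11,"jaw": 0},
  {"rx": 0,"ry": 0,"rz": 0,"tx": 0,"ty": -0.84,"tz": -0.11,"jaw": 0},
  {"rx": 0,"ry": 0,"rz": 0,"tx": 0,"ty": -0.7,"tz": -0.11,"jaw": 0},
  {"rx": 0,"ry": 0,"rz": 0,"tx": 0,"ty": 0,"tz": 0,"jaw": 0},
])

```text
clock: 22.65
tool_pos: [0.4916, 0.0086, 0.239]
tool_rot: [-162.8, 89.1, 13.3]
contact_force: [-0.2, -0.9, -0.0]
finger_gap: 0.0004
```

Request:
send_rows([
  {"rx": 0,"ry": 0,"rz": 0,"tx": 0,"ty": 0,"tz": 0,"jaw": 0},
  {"rx": 0,"ry": 0,"rz": 0,"tx": 0,"ty": 0,"tz": 0,"jaw": 0},
])

```text
clock: 22.9
tool_pos: [0.4913, 0.0068, 0.2385]
tool_rot: [-164.7, 89.2, 11.2]
contact_force: [0.5, 0.5, 0.7]
finger_gap: 0.0008
```

```bash
python3 - <<'E'
from h import *
st(); d=snap("wrist"); crop(d,190,40,350,190,5,"w10")
m=d["image"].astype(int); r=((m[...,2]-m[...,1]>90)).astype(np.uint8); r[215:]=0
n,l,s,c=cv2.connectedComponentsWithStats(r)
for k in range(1,n):
    if s[k,4]>300:
        cnt,_=cv2.findContours((l==k).astype(np.uint8),0,1); R=cv2.minAreaRect(cnt[0]); W=ray(d,*R[0],.131); print(R,W, W[:2]-[.5479,-.1009], np.hypot(*(W[:2]-[.5479,-.1009])))
E
```

```text
t 22.9 p [0.4913 0.0068 0.2385] zang 175.9 q [ 16.1  -0.7 -19.6 105.2  -0.4  74.6 -97.5] F [0.5 0.5 0.7] gap 0.0008
((174.36903381347656, 115.00662231445312), (120.40210723876953, 5.39716100692749), 87.10873413085938) [0.56361415 0.06778312 0.131     ] [0.01571415 0.16868312] 0.16941348406831327
((269.0915222167969, 115.50129699707031), (5.5205793380737305, 121.07249450683594), 0.8069294095039368) [ 0.55790581 -0.00635775  0.131     ] [0.01000581 0.09454225] 0.09507025316588762
((218.130126953125, 116.94393920898438), (76.34198760986328, 23.360332489013672), 88.49256896972656) [0.55967914 0.03365377 0.131     ] [0.01177914 0.13455377] 0.13506837434725213
```

View pics/w10.png

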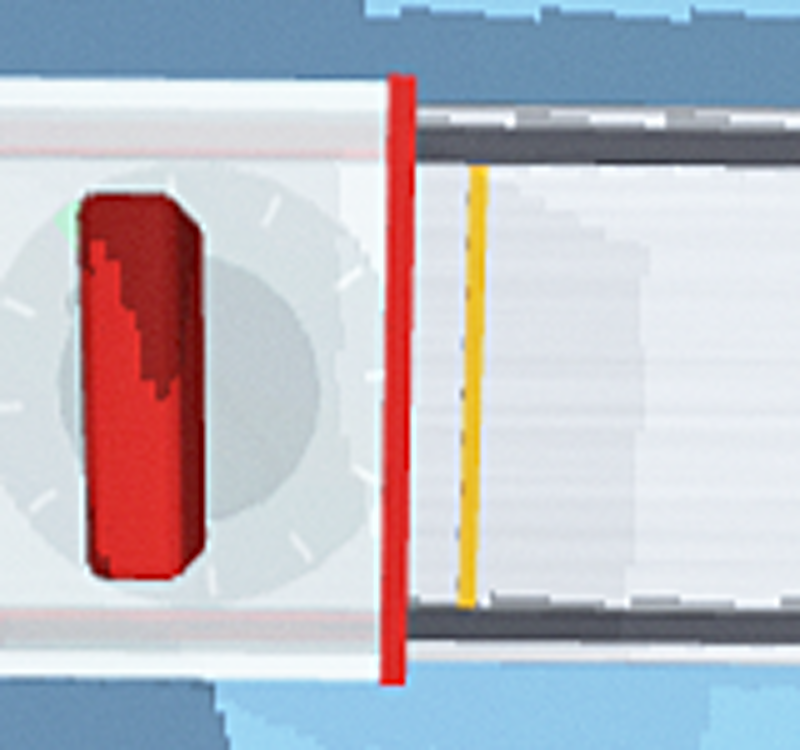

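```bash
python3 -c "
from h import *
robot.hand_in(); st()"
```

```text
the job is handed in; nothing more can be done
the job is handed in; nothing more can be done
```

I finished all three steps in order and handed the job in at about 23 s of the 72 s allowed. No verdict was reported.

- **Knob:** I turned it about 124° clockwise and let go. The overhead wrist view then showed the white pointer on the green mark, within about 1 mm. The pointer was not re-measured after the hood closed, because the tab hides it from above.
- **Hood:** I slid it by its tab until it stopped moving against about 10 N, with about 138 mm of travel by the arm's position. The last picture gave about 135 mm for the tab. I put the difference down to the tab's side face being counted in that measurement, plus the unknown parked offset of 0–12 mm. I took the firm stop as the end stop.
- **Valve:** I pushed the handle to its stop, with about 24 N at contact. Afterwards it lay parallel to the pipe within about 1°, so fully open.
- **Bystanders:** the bin, frame and can look unmoved in the scene and top views, by eye only. The arm ended clear of everything, with near-zero force readings.

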